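# Crank the dosing pump through two strokes

## Task

On the bench stand two small hand-cranked dosing pumps. Take the orange knob and turn that pump's crank clockwise (seen from above) at a slow, steady pace through two full plunger strokes, then on until the crank lies over the green mark again, and let go there. Each turn has a heavy point where the cam pushes the plunger in: carry the knob through it without letting the crank kick back or race ahead, and leave the pump with the black knob alone.

Things in the scene. Friction and masses are not known exactly. Their poses are not given: they have to be found in the camera images.
- orange_pump: The pump to use, fixed: grey plate 165x100x12 mm, aluminium housing, clear plunger barrel. Origin: on the vertical crank axis, at bench height; z up. Its +x points from the axis along the barrel (end 115 mm out, top 84 mm up), its -x to the green mark, a 30x14 mm stripe on the plate. Yaw within 46 degrees of barrel away from the robot.
- orange_knob (a point): Grip point of the orange knob, on its vertical centre line, 122 mm above the bench. The knob is an upright cylinder 22 mm in diameter, 94 to 144 mm above the bench, 60 mm from the crank axis; it spins freely on its pin, so the gripper need not turn with the crank. Below it lies the steel crank arm (top at 92 mm); the hub nut on the axis reaches 98 mm.
- orange_crank (a joint): Crank angle q, rad, growing clockwise from above; 0 over the green mark; starts at -1.2 to 1.2; two strokes and back over the mark is 4 pi. Knob at pump x = -60 cos q, y = 60 sin q mm. Light (1 N at the knob), and stays where left, except within 0.7 rad of pi, 3 pi (along the barrel), where a cam drives the sprung plunger: up to 8 N against, then 5 to 6 N pushing onward.
- black_knob (a point): Knob of the other pump, which must be left alone: the same pump and sizes, but the knob is black. Point on its centre line, 122 mm above the bench.

How it is judged:
By the outcome, as a careful person would: the job done as asked, in the order asked, and still so for the second after the job is handed in, with the robot touching nothing.
It also fails if it takes over 70 s, if anything falls off the work surface, if the arm or the gripper's body presses on something with over 40 N, if the wrist force passes 120 N, or if a joint passes its speed limit or range.

## Robot

A 6-joint arm with a two-finger parallel gripper is mounted at the origin on a cart in front of the work surface, level with it; the furniture and walls round the work are solid. World frame = base frame: x ahead of the robot, y to its left, z up, the work surface at z = 0. Lengths are in mm, angles in rad, forces in N, time in s.
With the tool pointing down it reaches from about 350 to 875 mm from the base axis. Payload 4.2 kg.
Tool frame: the origin (TCP) lies at the very end of the fingers, on their centre line; the grasp point (between the pads) lies 19 mm behind it; z points along the fingers, y is the direction in which the jaws open and shut (so a half turn about z gives the same grasp; the last joint's range is limited). The gripper opens to 85 mm and grips with 20 to 120 N. Pads are 22 mm wide; open, the fingers measure 114 mm over their backs; the gripper's body (76 mm by 85 mm) begins 54 mm behind the grasp point. The pads swing forward as they close: fully open they stand 13 mm farther back than shut.
Start: joints at [-0.963, 0.385, 0.008, 0, -1.194, -0.259], TCP at [213.621, -587.337, 231.312] pointing down, gripper open.
Joint ranges: [-3.14, 3.14], [-1.21, 2.06], [-1.07, 1.41], [-3.16, 2.05], [-2.99, -0.16], [-3.1, 3.1]. Speed limits (rad/s): [2.79, 2.79, 3.14, 3.14, 3.14, 3.14].

## Interface

Orientations are given as a unit quaternion [x, y, z, w].
In Python, from bench import arm gives the robot as it stands.
- The arm moves only by the tool apply_moves, never from a script. Its argument "plan" is one flat list of numbers, 5 for each row, row after row: the gripper's target within -1 to 1 (shut at 1, half-way at 0, fully open at -1), then the shift along the world's x, y, z in m, then the turn about the world's z in degrees. A call has 1 to 8 rows; each row is the pose to reach, as a shift and turn from the pose commanded when the call began; what a row does not reach only later rows make up. A row lasts 1/12 s, in which the tool goes at most 41.7 mm and 7.16 degrees, less where a joint would pass 70% of its speed; a pose out of reach is approached as far as the arm can. A call with a gripper value outside its range is refused whole. The fingers move at their own pace and stop on an object; the grip force is fixed at half the most. Time passes only in rows, so rows that repeat a pose let the fingers close. It gives the time, the measured TCP pose, the force and the opening at its end, in the units of the state.
- arm.read_state(): the state, without advancing time (a new reading comes with each control period).
- arm.get_image(name): name is "scene" or "side" or "wrist"; returns a dict with "color" (420x560x3 uint8, red, green, blue), "range_z" (420x560 float32, mm along the optical axis (not along the pixel's ray), 0 where there is no reading), "camera_matrix" (3x3 intrinsics, pixels), "k1" (the pictures are not rectified: a ray, as slopes to the right and down, at radius r is drawn at 1 + k1 r^2 times it, then the intrinsics apply), "camera_from_world" (4x4, takes a point from world to camera coordinates); the wrist camera has in their place "mount" (4x4, takes a point from camera to tool coordinates, whose origin is the TCP and whose axes are the flange's). Camera axes: x right, y down, z forward; pixel columns grow to the right and rows downward; lengths in mm; the calibration is good to about 2 mm. A picture is of the moment at which its call begins: read the wrist's pose just before it.
- arm.job_done(): hands the job in, once; it reports no verdict.
The state is a dict: "clock": time; "joints": joint angles; "joint_vel": joint speeds; "joint_efforts": joint torques, N m; "position": TCP position; "ee_rot": TCP orientation; "contact_force": force on the tool from outside, world axes, zero at the start; "wrist_torque": the same for the moment, N m; "gripper_width": finger opening in mm.
Only numpy, scipy, OpenCV 4.12 (cv2) and the standard library are available. Lean on these libraries where they do the work, as an engineer would, in place of code of your own. Each camera call takes 0.05 s, during which the arm holds its last target.

## Working session

There is one attempt and no reset: what is moved stays moved. The work goes in short steps, Python scripts to look and compute and a tool call to move; the robot and the scene stay as the last step left them, time stands still between calls to the robot, and variables do not carry over. Pictures are saved under pics/ and viewed, and the job is handed in when it is done.

Besides the shell and the picture viewer there is one more tool, called after "Call:" as name(argument=value, ...) on one line, values as JSON. apply_moves: Moves the arm, as the interface text tells. Its arguments: {"type":"object","properties":{"plan":{"type":"array","items":{"type":"number"}}},"required":["plan"]}

```bash
ls; mkdir -p pics
cat > h.py <<'E'
import numpy as np,cv2
from bench import arm
def save(name,out):
    im=arm.get_image(name); cv2.imwrite('pics/'+out,im['color'][:,:,::-1]); return im
E
python3 - <<'E'
from h import *
s=arm.read_state()
for k,v in s.items(): print(k,np.round(v,3))
for n in ['scene','side']:
    im=save(n,n+'0.png'); np.savez('pics/'+n+'0.npz',**im)
    print(n,im['camera_matrix'].tolist(),im['k1'],np.round(im['camera_from_world'],3).tolist())
E
```

```text
pics
clock 0.0
joints [-9.630e-01  3.860e-01  7.000e-03 -1.000e-03 -1.194e+00 -2.590e-01]
joint_vel [-0.001  0.001 -0.     0.001 -0.001  0.001]
joint_efforts [ 0.0000e+00 -3.9229e+01  1.8840e+01  4.1860e+00 -5.0000e-03  0.0000e+00]
position [ 213.438 -586.822  230.224]
ee_rot [-0.173  0.985  0.001 -0.   ]
contact_force [-0.805  0.553  0.547]
wrist_torque [ 0.046 -0.055  0.037]
gripper_width 85.323
scene [[468.7535644344354, 0.0, 276.9713089523891], [0.0, 468.7535644344354, 205.23883815410707], [0.0, 0.0, 1.0]] -0.03768824555955666 [[-0.521, -0.854, 0.011, 326.38], [-0.645, 0.385, -0.661, 361.628], [0.56, -0.351, -0.751, 910.038], [0.0, 0.0, 0.0, 1.0]]
side [[422.80902811348886, 0.0, 276.42904412814045], [0.0, 422.80902811348886, 205.59588459931916], [0.0, 0.0, 1.0]] -0.03306450908312993 [[0.998, 0.058, -0.007, -507.655], [0.019, -0.432, -0.902, 88.566], [-0.055, 0.9, -0.433, 916.468], [0.0, 0.0, 0.0, 1.0]]
```

View pics/scene0.png

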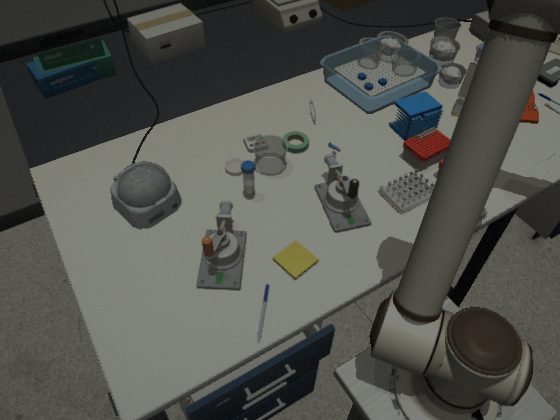

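View pics/side0.png

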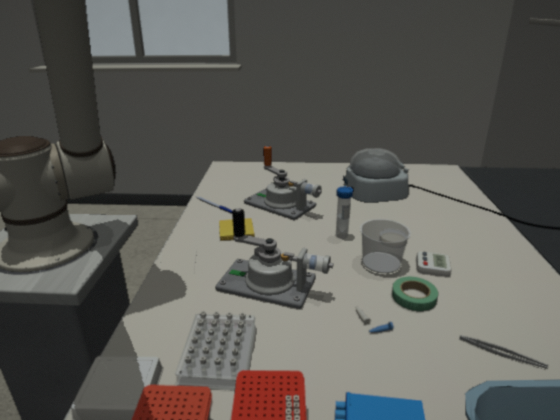

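Scene view: the orange knob is near (207,245) with its green mark near (219,278), and the black knob is near (353,188). Side view: the orange knob is near (267,155), with the black pump in front.

```bash
cat >> h.py <<'E'
def ray(im,uv):
    K=im['camera_matrix'];k=float(im['k1'])
    d=(np.array(uv,float)-[K[0,2],K[1,2]])/[K[0,0],K[1,1]]
    p=d.copy()
    for _ in range(20): p=d/(1+k*(p@p))
    T=im['camera_from_world'];R=T[:3,:3]
    return -R.T@T[:3,3], R.T@np.array([p[0],p[1],1])
def plane(im,uv,z):
    o,d=ray(im,uv); return o+d*(z-o[2])/d[2]
def depthpt(im,uv):
    o,d=ray(im,uv); return o+d*im['range_z'][int(round(uv[1])),int(round(uv[0]))]
def proj(im,P):
    T=im['camera_from_world'];c=T[:3,:3]@P+T[:3,3];p=c[:2]/c[2];p=p*(1+float(im['k1'])*(p@p));K=im['camera_matrix']
    return p*[K[0,0],K[1,1]]+[K[0,2],K[1,2]]
def tri(i1,a,i2,b):
    o1,d1=ray(i1,a);o2,d2=ray(i2,b)
    t=np.linalg.lstsq(np.c_[d1,-d2],o2-o1,rcond=None)[0]
    p,q=o1+d1*t[0],o2+d2*t[1]; return (p+q)/2,np.linalg.norm(p-q)
def blobs(im,lo,hi,roi,mina=8):
    h=cv2.cvtColor(im['color'],cv2.COLOR_RGB2HSV); m=cv2.inRange(h,np.array(lo),np.array(hi))
    k=np.zeros_like(m);x0,y0,x1,y1=roi;k[y0:y1,x0:x1]=m[y0:y1,x0:x1]
    n,l,st,c=cv2.connectedComponentsWithStats(k)
    return [(st[i].tolist(),c[i].round(1)) for i in range(1,n) if st[i][4]>=mina]
E
python3 - <<'E'
from h import *
S=dict(np.load('pics/scene0.npz'));D=dict(np.load('pics/side0.npz'))
print('orange S',blobs(S,(0,120,60),(18,255,255),(180,200,260,300)))
print('green S',blobs(S,(40,80,40),(85,255,255),(180,200,260,300)), blobs(S,(40,80,40),(85,255,255),(310,150,380,240)))
print('orange D',blobs(D,(0,120,60),(18,255,255),(240,130,330,220)))
print('green D',blobs(D,(40,60,30),(85,255,255),(210,170,330,300)))
a=cv2.resize(S['color'][180:300,180:380,::-1],None,fx=4,fy=4,interpolation=cv2.INTER_CUBIC);cv2.imwrite('pics/zs.png',a)
a=cv2.resize(D['color'][135:225,190:340,::-1],None,fx=5,fy=5,interpolation=cv2.INTER_CUBIC);cv2.imwrite('pics/zd.png',a)
E
```

```text
orange S [([202, 236, 10, 9, 49], array([206.6, 240.9]))]
green S [([216, 272, 7, 12, 63], array([218.9, 277.6]))] [([346, 215, 9, 9, 48], array([350. , 219.1]))]
orange D [([264, 146, 8, 19, 89], array([266.7, 154.2]))]
green D [([257, 193, 9, 4, 24], array([261.2, 194.5])), ([229, 269, 17, 7, 73], array([236.8, 272.5]))]
```

View pics/zs.png

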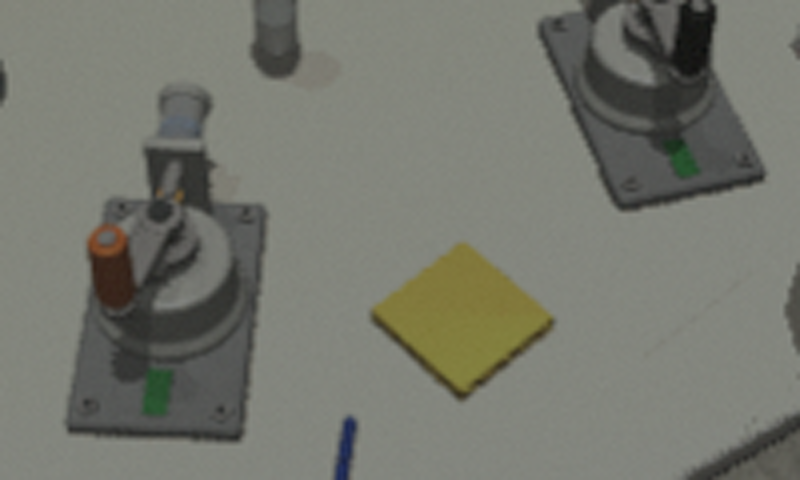

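View pics/zd.png

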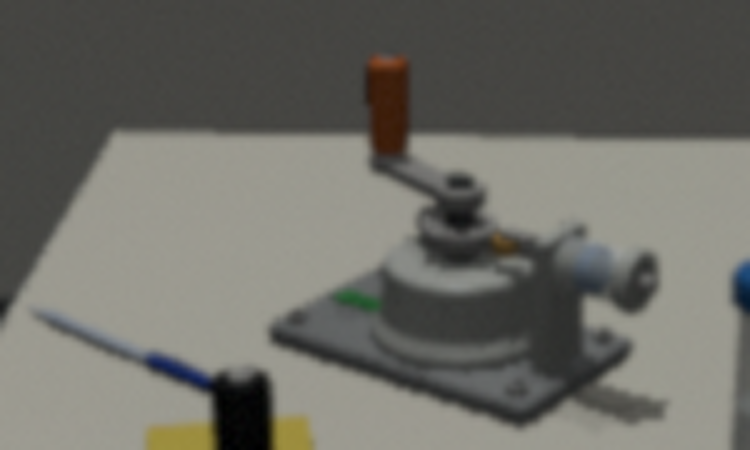

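Run:
```python
from h import *
S=dict(np.load('pics/scene0.npz'));D=dict(np.load('pics/side0.npz'))
s=lambda x,y:((x+.5)/4-.5+180,(y+.5)/4-.5+180)
d=lambda x,y:((x+.5)/5-.5+190,(y+.5)/5-.5+135)
for n,c in dict(fl=(69,427),fr=(241,434),br=(265,208),bl=(107,201)).items(): print(n,plane(S,s(*c),12).round(1))
print('front plate side',[plane(D,d(*c),12).round(1) for c in [(272,332),(520,415),(630,345)]])
print('green S',plane(S,(218.9,277.6),12),'D',plane(D,(261.2,194.5),12))
print('hub S',plane(S,s(162,208),98),'D',plane(D,d(461,182),98),tri(S,s(162,208),D,d(461,182)))
print('top S',plane(S,s(108,238),144),'D',plane(D,d(388,61),144),tri(S,s(108,238),D,d(388,61)))
print('bot S',plane(S,s(119,304),94),'D',plane(D,d(390,152),94))
print('mid tri',tri(S,s(113,271),D,d(389,106)))
# depth points
for u in [(206,240),(207,244),(219,278),(220,232)]: print(u,depthpt(S,u).round(1))
# circle housing etc
```

```text
fl [455.2 314.6  12. ]
fr [401.9 234.3  12. ]
br [535.2 145.5  12. ]
bl [589.8 226.2  12. ]
front plate side [array([411.7, 225.1,  12. ]), array([541.5, 137.2,  12. ]), array([595.7, 217.3,  12. ])]
green S [450.54878454 261.958938    12.        ] D [452.37862322 267.80747955  12.        ]
hub S [503.59464776 224.23289995  98.        ] D [509.72774042 220.11817619  98.        ] (array([507.92795153, 223.66823859,  95.39518351]), np.float64(3.971453349767659))
top S [466.08947071 270.23169692 144.        ] D [470.4790542 269.4853734 144.       ] (array([469.03381221, 270.11359207, 142.762879  ]), np.float64(3.3663089748551815))
bot S [460.04558814 272.31601943  94.        ] D [470.46593212 272.39223649  94.        ]
mid tri (array([468.00679482, 271.4161604 , 117.60519805]), np.float64(5.812632506780711))
(206, 240) [464.2 272.5 144.7]
(207, 244) [457.  274.2 140.3]
(219, 278) [451.9 261.4   8. ]
(220, 232) [504.1 224.4  96.2]
```

Call:
apply_moves(plan=[-1,0.035,0.05,0.02,0,-1,0.18,0.27,0.1,0,-1,0.18,0.27,0.1,0,-1,0.18,0.27,0.1,0,-1,0.18,0.27,0.1,0,-1,0.18,0.27,0.1,0,-1,0.18,0.27,0.1,0,-1,0.18,0.27,0.1,0])

```text
clock: 0.77
position: [390.7, -320.4, 329.8]
ee_rot: [-0.173, 0.985, 0.0, -0.0]
contact_force: [1.6, -0.7, 0.3]
gripper_width: 85.3
```

Run:
```python
from h import *
S=dict(np.load('pics/scene0.npz'))
print('black',plane(S,(180+173+.0,180+1),144),plane(S,(350,219),12))
```

```text
black [444.79926386 -93.24651581 144.        ] [435.91638864 -98.8591103   12.        ]
```

Call:
apply_moves(plan=[-1,0.05,0.35,0,0,-1,0.05,0.35,0,0,-1,0.05,0.35,0,0,-1,0.05,0.35,0,0,-1,0.05,0.35,0,0,-1,0.05,0.35,0,0,-1,0.05,0.35,0,0,-1,0.05,0.35,0,0])

```text
clock: 1.43
position: [436.8, 9.7, 329.5]
ee_rot: [-0.174, 0.985, 0.0, 0.0]
contact_force: [1.4, 0.0, 0.4]
gripper_width: 85.3
```

Call:
apply_moves(plan=[-1,0.02,0.21,0,0,-1,0.02,0.21,0,0,-1,0.02,0.21,0,0,-1,0.02,0.21,0,0,-1,0.02,0.21,0,0,-1,0.02,0.21,0,0,-1,0.02,0.21,0,0,-1,0.02,0.21,0,0])

```text
clock: 2.1
position: [457.1, 217.5, 328.9]
ee_rot: [-0.174, 0.985, -0.0, -0.001]
contact_force: [-0.3, -0.8, 0.4]
gripper_width: 85.6
```

Run:
```python
from h import *
s=arm.read_state();print(s['position'],s['ee_rot'],s['joints'])
im=save('wrist','w1.png');print(np.round(im['mount'],3).tolist(),im['camera_matrix'].tolist(),im['k1'])
np.savez('pics/w1.npz',pos=s['position'],rot=s['ee_rot'],**im)
```

```text
[457.07980755 217.53018495 328.88451989] [-1.73857867e-01  9.84770379e-01 -4.42117267e-04 -7.39250887e-04] [ 7.65315017e-01  1.23845436e-01 -1.02295061e-01 -9.10978327e-05
 -1.34637628e+00 -1.98659916e+00]
[[0.001, -0.959, -0.285, 72.536], [1.0, 0.001, 0.0, -0.513], [-0.0, -0.285, 0.959, -142.684], [0.0, 0.0, 0.0, 1.0]] [[326.75689956652496, 0.0, 275.5498288076643], [0.0, 326.75689956652496, 207.4911094913724], [0.0, 0.0, 1.0]] -0.037248075359352255
```

View pics/w1.png

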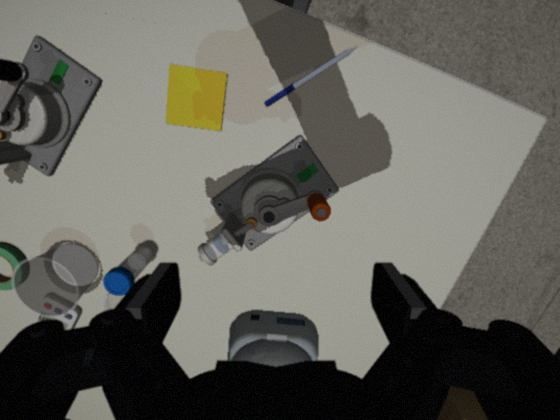

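Wrist view: hub nut is near (267,216), knob near (319,207), green mark near (307,172). Zooming in.

```bash
cat >> h.py <<'E'
from scipy.spatial.transform import Rotation as Ro
def wristcam(im,pos,rot):
    W=np.eye(4);W[:3,:3]=Ro.from_quat(rot).as_matrix();W[:3,3]=pos
    im=dict(im);im['camera_from_world']=np.linalg.inv(W@im['mount']);return im
E
python3 - <<'E'
from h import *
W=dict(np.load('pics/w1.npz'));W=wristcam(W,W['pos'],W['rot'])
a=cv2.resize(W['color'][125:275,190:350,::-1],None,fx=4.5,fy=4,interpolation=cv2.INTER_CUBIC)
a=cv2.resize(W['color'][125:275,190:350,::-1],None,fx=4,fy=4,interpolation=cv2.INTER_CUBIC);cv2.imwrite('pics/zw.png',a)
print(blobs(W,(0,120,60),(18,255,255),(290,180,350,240)),blobs(W,(40,80,40),(85,255,255),(280,150,340,200)))
S=dict(np.load('pics/scene0.npz'))
for u in [(147,180),(147,165),(125,210),(248,166)]: print(u,depthpt(S,u).round(0))
E
```

```text
[([311, 203, 19, 18, 203], array([320.4, 211.1]))] [([297, 163, 22, 20, 193], array([307.6, 172.6]))]
(147, 180) [719. 309. 117.]
(147, 165) [773. 289. 113.]
(125, 210) [721. 380.  47.]
(248, 166) [641.  76. 113.]
```

View pics/zw.png

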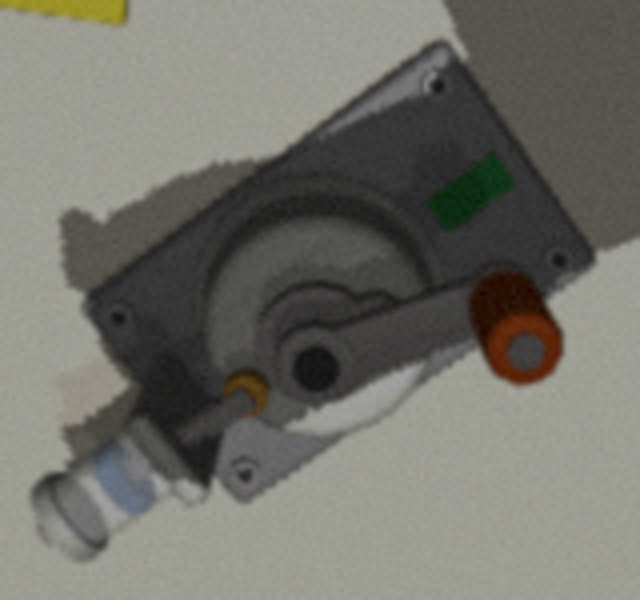

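Run:
```python
from h import *
W=dict(np.load('pics/w1.npz'));W=wristcam(W,W['pos'],W['rot'])
w=lambda x,y:((x+.5)/4-.5+190,(y+.5)/4-.5+125)
f=lambda p,z:plane(W,w(*p),z)[:2]
hub=f((317,368),98);kt=f((524,345),144);g=plane(W,(307.6,172.6),12)[:2]
c=[f(p,12) for p in [(443,42),(593,255),(240,500),(88,298)]]
print('hub',hub,'knob',kt,'r',np.linalg.norm(kt-hub),'green',g)
print('corners',np.round(c,1).tolist(),[np.linalg.norm(c[i]-c[(i+1)%4]).round(1) for i in range(4)])
for a,b in [(c[0],c[3]),(c[1],c[2])]: print('yaw',np.degrees(np.arctan2(*(b-a)[::-1])))
print('yaw green-hub',np.degrees(np.arctan2(*(hub-g)[::-1])),np.linalg.norm(hub-g))
ka=np.degrees(np.arctan2(*(kt-hub)[::-1]));print('knob ang',ka)
for u in [w(317,368),w(524,345),w(470,195)]: print(depthpt(W,u))
```

```text
hub [506.60113267 226.48108552] knob [467.54830828 271.15388598] r 59.33617946003744 green [452.68589327 263.84276341]
corners [[407.4, 235.2], [459.0, 313.4], [593.6, 224.6], [537.0, 146.9]] [np.float64(93.7), np.float64(161.2), np.float64(96.1), np.float64(156.8)]
yaw -34.29046925749375
yaw -33.433817888875325
yaw green-hub -34.720822777166305 65.59533530118757
knob ang 131.15985414894732
[507.11764886 226.6312694   96.35467782]
[467.14868344 270.75158413 145.6733208 ]
[453.74585523 263.3860087   13.50136653]
```

Call:
apply_moves(plan=[-1,0.01,0.053,-0.03,0,-1,0.01,0.053,-0.06,0,-1,0.01,0.053,-0.1,0,-1,0.01,0.053,-0.135,0,-1,0.01,0.053,-0.135,0,-1,0.01,0.053,-0.135,0])

```text
clock: 2.65
position: [467.5, 268.8, 194.1]
ee_rot: [-0.173, 0.985, -0.001, -0.001]
contact_force: [0.2, 0.7, 1.4]
gripper_width: 85.5
```

Run:
```python
from h import *
s=arm.read_state();print(s['clock'],s['position'],s['ee_rot'],s['contact_force'])
im=save('wrist','w2.png');np.savez('pics/w2.npz',pos=s['position'],rot=s['ee_rot'],**im)
```

```text
2.65 [467.45623211 268.81055212 194.12872788] [-0.17286801  0.98494352 -0.00133347 -0.00107018] [0.16497727 0.66588231 1.36272369]
```

View pics/w2.png

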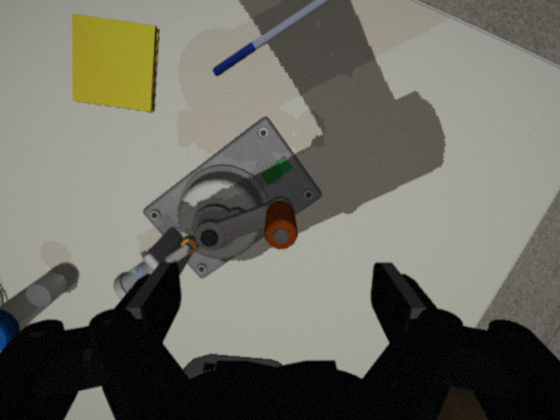

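The knob top is near (281,237), about midway between the fingers, and the hub is near (208,238).

Run:
```python
from h import *
W=dict(np.load('pics/w2.npz'));W=wristcam(W,W['pos'],W['rot'])
a=cv2.resize(W['color'][105:285,130:330,::-1],None,fx=4,fy=4,interpolation=cv2.INTER_CUBIC)
cv2.imwrite('pics/zw2.png',a[:, :800])
h=plane(W,(208,238),98)[:2];k=plane(W,(281.5,237.5),144)[:2];print(h,k,np.linalg.norm(h-k))
```

```text
[507.64652667 226.22803949] [470.5596774  273.35923619] 59.97319477067528
```

View pics/zw2.png

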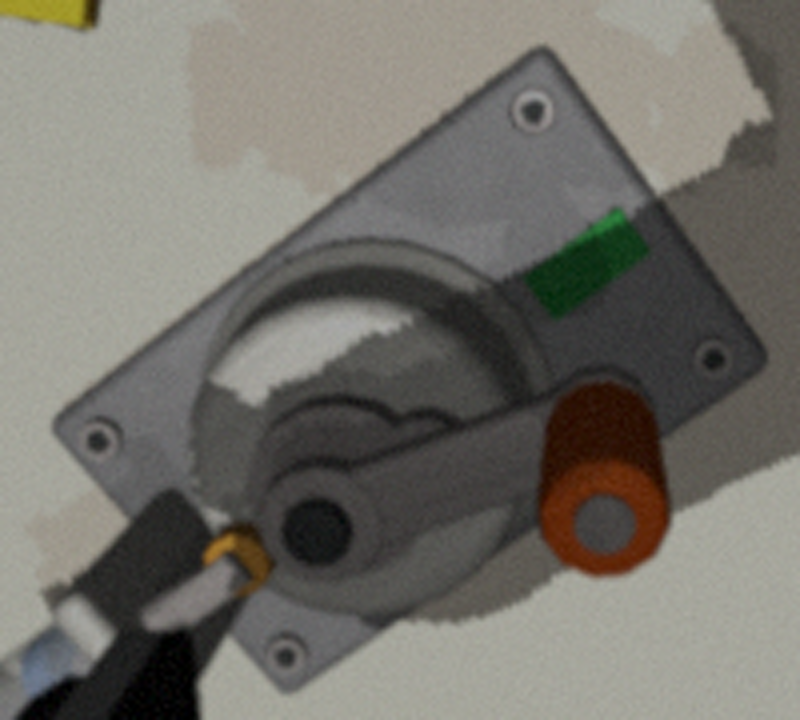

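Run:
```python
from h import *
W=dict(np.load('pics/w2.npz'));W=wristcam(W,W['pos'],W['rot'])
w=lambda x,y:((x+.5)/4-.5+130,(y+.5)/4-.5+105)
f=lambda p,z:plane(W,w(*p),z)[:2]
h=f((318,530),98);k=f((604,521),144);g=f((587,263),12)
print(h,k,np.linalg.norm(h-k),g,np.linalg.norm(h-g))
hl=[f(p,12) for p in [(533,110),(713,358),(286,656),(98,441)]]
A=lambda v:np.degrees(np.arctan2(v[1],v[0]))
print(np.round(hl,1).tolist(),A(hl[3]-hl[0]),A(hl[2]-hl[1]),'grn',A(h-g))
print('green axis',A(f((541,297),12)-f((634,228),12)),'knob',A(k-h))
```

```text
[506.63401598 226.85078221] [469.08137991 272.22479961] 58.89823368355782 [453.08025797 263.58575967] 64.94200155439546
[[422.2, 238.4], [465.1, 302.3], [583.9, 223.0], [541.1, 159.0]] -33.754932339898254 -33.747025226914985 grn -34.44801226136438
green axis -33.18107077454488 knob 129.61198111015622
```

Call:
apply_moves(plan=[-1,0.0015,0.003,-0.02,0,-1,0.0015,0.003,-0.04,0,-1,0.0015,0.003,-0.06,0,-1,0.0015,0.003,-0.075,0,-1,0.0015,0.003,-0.086,0,-1,0.0015,0.003,-0.086,0,-1,0.0015,0.003,-0.086,0])

```text
clock: 3.28
position: [470.6, 274.5, 111.1]
ee_rot: [-0.173, 0.985, 0.001, 0.002]
contact_force: [0.2, 0.6, 1.0]
gripper_width: 85.3
```

Run:
```python
from h import *
s=arm.read_state();print(s['clock'],s['position'],s['contact_force'])
im=save('wrist','w3.png');np.savez('pics/w3.npz',pos=s['position'],rot=s['ee_rot'],**im)
```

```text
3.2833 [470.5889586  274.45316648 111.12231378] [0.18398862 0.62005319 0.96300133]
```

View pics/w3.png

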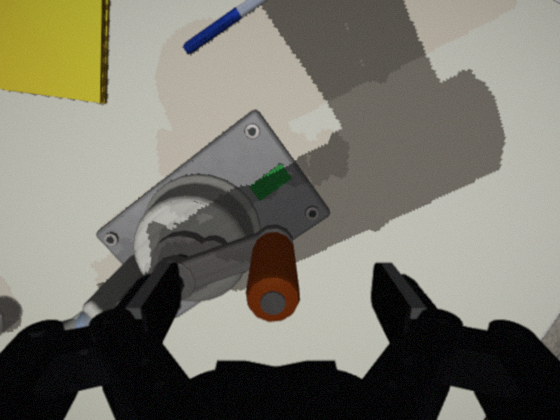

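The knob is at (273,300), between the pads and 3 to 4 px off centre. I'll correct by a couple of mm and close.

Call:
apply_moves(plan=[-1,-0.0015,-0.002,-0.004,0,-1,-0.0015,-0.002,-0.005,0,0,-0.0015,-0.002,-0.005,0,0.5,-0.0015,-0.002,-0.005,0,0.5,-0.0015,-0.002,-0.005,0,1,-0.0015,-0.002,-0.005,0,1,-0.0015,-0.002,-0.005,0,1,-0.0015,-0.002,-0.005,0])

```text
clock: 4.0
position: [467.5, 272.0, 103.7]
ee_rot: [-0.174, 0.985, 0.0, 0.0]
contact_force: [-0.1, 1.2, 0.7]
gripper_width: 20.9
```

Call:
apply_moves(plan=[1,0,0,0,0,1,0,0,0,0,1,0,0,0,0,1,0,0,0,0])

```text
clock: 4.33
position: [467.6, 272.0, 103.7]
ee_rot: [-0.174, 0.985, 0.0, 0.0]
contact_force: [-1.9, 1.6, 2.1]
gripper_width: 20.8
```

Run:
```python
from h import *
s=arm.read_state();print(s['clock'],s['position'],s['contact_force'],s['gripper_width'])
im=save('wrist','w4.png');np.savez('pics/w4.npz',pos=s['position'],rot=s['ee_rot'],**im)
```

```text
4.3333 [467.55202429 272.02400556 103.70930394] [-1.90066058  1.5774342   2.05752667] 20.83321695969563
```

View pics/w4.png

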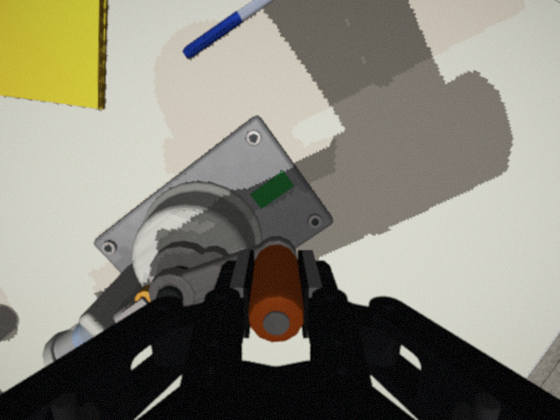

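```bash
cat > crank.py <<'E'
import sys,json,numpy as np
from h import arm
# state: cmd xy (mm, nominal), C centre, th current deg (commanded), R
# usage: crank.py do d1..d8 (increments cumul deg) prints rows & updates
f='crank.json'
st=json.load(open(f))
def status():
    s=arm.read_state();p=np.array(s['position'][:2]);C=np.array(st['C']);v=p-C
    th=np.degrees(np.arctan2(v[1],v[0]));u=v/np.hypot(*v);t=np.array([u[1],-u[0]])
    F=np.array(s['contact_force'])
    print('t %.2f th %.1f q %.1f cmdq %.1f r %.2f cmd-meas %s Frad %.1f Ftan %.1f Fz %.1f |w| %.1f z %.1f vmax %.2f'%(s['clock'],th,(146.2-th)%360,st['q'],np.hypot(*v),np.round(np.array(st['cmd'])-p,1),F[:2]@u,F[:2]@t,F[2],s['gripper_width'],s['position'][2],np.abs(s['joint_vel']).max()))
def rows(inc):
    cmd=np.array(st['cmd']);C=np.array(st['C']);out=[]
    for a in inc:
        th=np.radians(146.2-(st['q']+a));d=np.round(C+60*np.array([np.cos(th),np.sin(th)])-cmd,1)
        out+=[1,round(d[0]/1000,4),round(d[1]/1000,4),0,0]
    st['cmd']=(cmd+d).tolist();st['q']+=inc[-1];json.dump(st,open(f,'w'));print(out)
if len(sys.argv)>1 and sys.argv[1]=='C': st['C']=[float(sys.argv[2]),float(sys.argv[3])];del sys.argv[1:4]
status()
if len(sys.argv)>1: rows([float(x) for x in sys.argv[1:]])
E
echo '{"cmd":[467.6,272.0],"C":[506.8,226.6],"q":15.4}'>crank.json
python3 crank.py 0.5 1.5 3 5 8 11 14 17
```

```text
t 4.38 th 130.8 q 15.4 cmdq 15.4 r 59.99 cmd-meas [0. 0.] Frad 2.3 Ftan 0.4 Fz 2.5 |w| 20.9 z 103.7 vmax 0.00
[1, np.float64(0.0004), np.float64(0.0004), 0, 0, 1, np.float64(0.0012), np.float64(0.001), 0, 0, 1, np.float64(0.0024), np.float64(0.002), 0, 0, 1, np.float64(0.0041), np.float64(0.0033), 0, 0, 1, np.float64(0.0067), np.float64(0.005), 0, 0, 1, np.float64(0.0094), np.float64(0.0067), 0, 0, 1, np.float64(0.0121), np.float64(0.0082), 0, 0, 1, np.float64(0.015), np.float64(0.0095), 0, 0]
```

Call:
apply_moves(plan=[1,0.0004,0.0004,0,0,1,0.0012,0.001,0,0,1,0.0024,0.002,0,0,1,0.0041,0.0033,0,0,1,0.0067,0.005,0,0,1,0.0094,0.0067,0,0,1,0.0121,0.0082,0,0,1,0.015,0.0095,0,0])

```text
clock: 5.05
position: [483.1, 281.6, 103.7]
ee_rot: [-0.174, 0.985, 0.0, 0.0]
contact_force: [-1.3, 1.9, 4.2]
gripper_width: 20.6
```

```bash
sed -i 's/print(out)/print([float(x) if x else 0 for x in out])/' crank.py; python3 crank.py 3 6 9 12 15 18 21 24
```

```text
t 5.05 th 113.3 q 32.9 cmdq 32.4 r 59.89 cmd-meas [-0.5 -0.1] Frad 2.3 Ftan -0.4 Fz 4.2 |w| 20.6 z 103.7 vmax 0.09
[1.0, 0.0029, 0.0012, 0, 0, 1.0, 0.0059, 0.0022, 0, 0, 1.0, 0.0089, 0.0031, 0, 0, 1.0, 0.0119, 0.0038, 0, 0, 1.0, 0.015, 0.0044, 0, 0, 1.0, 0.0181, 0.0048, 0, 0, 1.0, 0.0213, 0.005, 0, 0, 1.0, 0.0244, 0.0051, 0, 0]
```

Call:
apply_moves(plan=[1,0.0029,0.0012,0,0,1,0.0059,0.0022,0,0,1,0.0089,0.0031,0,0,1,0.0119,0.0038,0,0,1,0.015,0.0044,0,0,1,0.0181,0.0048,0,0,1,0.0213,0.005,0,0,1,0.0244,0.0051,0,0])

```text
clock: 5.72
position: [507.5, 286.3, 103.7]
ee_rot: [-0.174, 0.985, 0.0, 0.0]
contact_force: [-1.2, 1.0, 5.5]
gripper_width: 20.6
```

```bash
python3 crank.py 3 6 9 12 15 18 21 24
```

```text
t 5.72 th 89.4 q 56.8 cmdq 56.4 r 59.71 cmd-meas [-0.5  0.3] Frad 1.0 Ftan -1.2 Fz 5.5 |w| 20.6 z 103.7 vmax 0.08
[1.0, 0.0031, -0.0001, 0, 0, 1.0, 0.0063, -0.0004, 0, 0, 1.0, 0.0094, -0.0008, 0, 0, 1.0, 0.0125, -0.0014, 0, 0, 1.0, 0.0155, -0.0021, 0, 0, 1.0, 0.0185, -0.003, 0, 0, 1.0, 0.0215, -0.0041, 0, 0, 1.0, 0.0244, -0.0053, 0, 0]
```

Call:
apply_moves(plan=[1,0.0031,-0.0001,0,0,1,0.0063,-0.0004,0,0,1,0.0094,-0.0008,0,0,1,0.0125,-0.0014,0,0,1,0.0155,-0.0021,0,0,1,0.0185,-0.003,0,0,1,0.0215,-0.0041,0,0,1,0.0244,-0.0053,0,0])

```text
clock: 6.38
position: [531.8, 280.7, 103.7]
ee_rot: [-0.174, 0.985, -0.0, 0.0]
contact_force: [-1.8, 0.4, 5.0]
gripper_width: 20.8
```

```bash
python3 crank.py 3 6 9 12 15 18 21 24
```

```text
t 6.38 th 65.2 q 81.0 cmdq 80.4 r 59.60 cmd-meas [-0.4  0.6] Frad -0.4 Ftan -1.8 Fz 5.0 |w| 20.8 z 103.7 vmax 0.06
[1.0, 0.0028, -0.0013, 0, 0, 1.0, 0.0056, -0.0028, 0, 0, 1.0, 0.0083, -0.0045, 0, 0, 1.0, 0.0108, -0.0063, 0, 0, 1.0, 0.0133, -0.0082, 0, 0, 1.0, 0.0157, -0.0103, 0, 0, 1.0, 0.018, -0.0124, 0, 0, 1.0, 0.0201, -0.0147, 0, 0]
```

Call:
apply_moves(plan=[1,0.0028,-0.0013,0,0,1,0.0056,-0.0028,0,0,1,0.0083,-0.0045,0,0,1,0.0108,-0.0063,0,0,1,0.0133,-0.0082,0,0,1,0.0157,-0.0103,0,0,1,0.018,-0.0124,0,0,1,0.0201,-0.0147,0,0])

```text
clock: 7.05
position: [551.7, 265.7, 103.7]
ee_rot: [-0.173, 0.985, -0.0, -0.0]
contact_force: [-2.0, 0.3, 5.2]
gripper_width: 20.9
```

```bash
python3 crank.py 3 6 9 12 15 18 21 24
```

```text
t 7.05 th 41.0 q 105.2 cmdq 104.4 r 59.53 cmd-meas [-0.2  0.9] Frad -1.3 Ftan -1.6 Fz 5.2 |w| 20.9 z 103.7 vmax 0.06
[1.0, 0.0021, -0.0024, 0, 0, 1.0, 0.004, -0.0049, 0, 0, 1.0, 0.0057, -0.0075, 0, 0, 1.0, 0.0074, -0.0102, 0, 0, 1.0, 0.0089, -0.0129, 0, 0, 1.0, 0.0102, -0.0158, 0, 0, 1.0, 0.0114, -0.0187, 0, 0, 1.0, 0.0124, -0.0217, 0, 0]
```

Call:
apply_moves(plan=[1,0.0021,-0.0024,0,0,1,0.004,-0.0049,0,0,1,0.0057,-0.0075,0,0,1,0.0074,-0.0102,0,0,1,0.0089,-0.0129,0,0,1,0.0102,-0.0158,0,0,1,0.0114,-0.0187,0,0,1,0.0124,-0.0217,0,0])

```text
clock: 7.72
position: [563.8, 243.9, 103.7]
ee_rot: [-0.173, 0.985, -0.0, -0.0]
contact_force: [-1.7, -0.0, 5.0]
gripper_width: 20.5
```

```bash
python3 crank.py 3 6 9 12 15 18 21 24
```

```text
t 7.72 th 16.9 q 129.3 cmdq 128.4 r 59.58 cmd-meas [0.1 1. ] Frad -1.6 Ftan -0.5 Fz 5.0 |w| 20.5 z 103.7 vmax 0.06
[1.0, 0.0009, -0.003, 0, 0, 1.0, 0.0016, -0.006, 0, 0, 1.0, 0.0022, -0.0091, 0, 0, 1.0, 0.0026, -0.0122, 0, 0, 1.0, 0.0028, -0.0154, 0, 0, 1.0, 0.0029, -0.0185, 0, 0, 1.0, 0.0028, -0.0216, 0, 0, 1.0, 0.0025, -0.0248, 0, 0]
```

Call:
apply_moves(plan=[1,0.0009,-0.003,0,0,1,0.0016,-0.006,0,0,1,0.0022,-0.0091,0,0,1,0.0026,-0.0122,0,0,1,0.0028,-0.0154,0,0,1,0.0029,-0.0185,0,0,1,0.0028,-0.0216,0,0,1,0.0025,-0.0248,0,0])

```text
clock: 8.38
position: [566.7, 223.8, 103.7]
ee_rot: [-0.173, 0.985, 0.004, 0.002]
contact_force: [-5.8, 18.9, 3.3]
gripper_width: 20.8
```

```bash
python3 crank.py 3 6 9 12 15 18 21 24
```

```text
t 8.38 th -2.7 q 148.9 cmdq 152.4 r 60.01 cmd-meas [-0.3 -3.7] Frad -6.6 Ftan -18.6 Fz 3.3 |w| 20.8 z 103.7 vmax 0.05
[1.0, -0.0004, -0.0031, 0, 0, 1.0, -0.001, -0.0062, 0, 0, 1.0, -0.0017, -0.0092, 0, 0, 1.0, -0.0026, -0.0122, 0, 0, 1.0, -0.0037, -0.0152, 0, 0, 1.0, -0.0049, -0.0181, 0, 0, 1.0, -0.0062, -0.0209, 0, 0, 1.0, -0.0077, -0.0237, 0, 0]
```

Run:
```python
from h import *
s=arm.read_state();print(s['joint_vel'].__class__,np.round(s['joint_vel'],3),np.round(s['wrist_torque'],2),s['contact_force'])
im=save('side','d5.png')
cv2.imwrite('pics/zd5.png',cv2.resize(im['color'][90:240,200:360,::-1],None,fx=4,fy=4,interpolation=cv2.INTER_CUBIC))
s=arm.read_state();print(s['clock'],np.round(s['position'],1),s['contact_force'],np.round(s['joint_vel'],3))
```

```text
<class 'numpy.ndarray'> [-0.03  -0.022 -0.031 -0.023  0.049  0.048] [5.38 1.75 0.07] [-5.75891482 18.91236549  3.30305004]
8.4333 [566.5 223.6 103.7] [-4.35217132  9.33667454  5.88413554] [-0.002 -0.001 -0.005  0.037 -0.052 -0.008]
```

View pics/zd5.png

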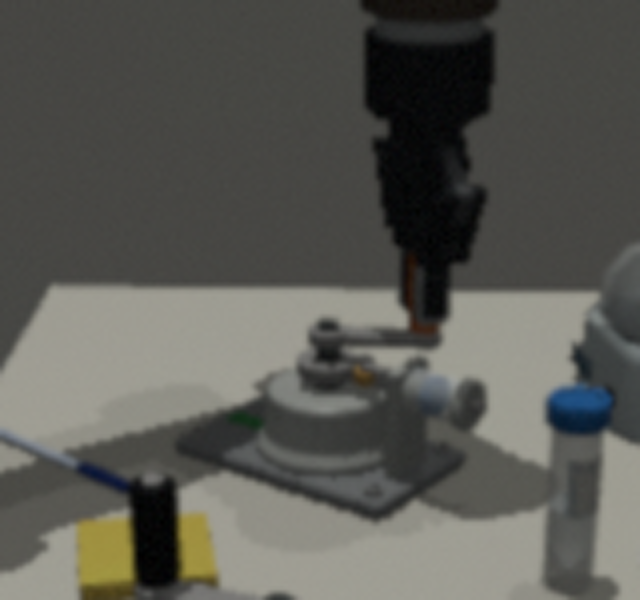

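```bash
sed -i 's/"q": 176.4/"q": 152.4/' crank.json; cat crank.json
python3 - <<'E'
import json
s=json.load(open('crank.json'))
s['cmd']=[s['cmd'][0]+7.7,s['cmd'][1]+23.7];s['q']=152.4;json.dump(s,open('crank.json','w'));print(s)
E
python3 crank.py 2 4 6 8 10 12 14 16
```

```text
{"cmd": [558.6999999999999, 196.40000000000003], "C": [506.8, 226.6], "q": 152.4}{'cmd': [566.4, 220.10000000000002], 'C': [506.8, 226.6], 'q': 152.4}
t 8.43 th -2.9 q 149.1 cmdq 152.4 r 59.76 cmd-meas [-0.1 -3.5] Frad -4.8 Ftan -9.1 Fz 5.9 |w| 20.5 z 103.7 vmax 0.05
[1.0, -0.0002, -0.0021, 0, 0, 1.0, -0.0005, -0.0041, 0, 0, 1.0, -0.001, -0.0062, 0, 0, 1.0, -0.0014, -0.0082, 0, 0, 1.0, -0.002, -0.0102, 0, 0, 1.0, -0.0026, -0.0122, 0, 0, 1.0, -0.0033, -0.0142, 0, 0, 1.0, -0.004, -0.0162, 0, 0]
```

Call:
apply_moves(plan=[1,-0.0002,-0.0021,0,0,1,-0.0005,-0.0041,0,0,1,-0.001,-0.0062,0,0,1,-0.0014,-0.0082,0,0])

```text
clock: 8.77
position: [566.0, 217.4, 103.8]
ee_rot: [-0.174, 0.985, 0.004, 0.004]
contact_force: [-4.2, 20.9, 1.6]
gripper_width: 20.6
```

```bash
python3 - <<'E'
import json
s={'cmd':[566.4-1.4,220.1-8.2],'C':[506.8,226.6],'q':160.4};json.dump(s,open('crank.json','w'))
E
python3 crank.py 2 4 6 8
```

```text
t 8.77 th -8.8 q 155.0 cmdq 160.4 r 59.96 cmd-meas [-1.  -5.5] Frad -7.4 Ftan -20.0 Fz 1.6 |w| 20.6 z 103.8 vmax 0.04
[1.0, -0.0006, -0.002, 0, 0, 1.0, -0.0012, -0.004, 0, 0, 1.0, -0.0019, -0.006, 0, 0, 1.0, -0.0026, -0.008, 0, 0]
```

Call:
apply_moves(plan=[1,-0.0006,-0.002,0,0,1,-0.0012,-0.004,0,0,1,-0.0019,-0.006,0,0,1,-0.0026,-0.008,0,0])

```text
clock: 9.1
position: [562.9, 206.0, 103.8]
ee_rot: [-0.174, 0.985, 0.002, 0.001]
contact_force: [-4.0, 7.6, 6.1]
gripper_width: 20.4
```

```bash
python3 crank.py 2 4 6 8
```

```text
t 9.10 th -20.2 q 166.4 cmdq 168.4 r 59.72 cmd-meas [-0.5 -2.1] Frad -6.4 Ftan -5.7 Fz 6.1 |w| 20.4 z 103.8 vmax 0.04
[1.0, -0.0009, -0.0019, 0, 0, 1.0, -0.0018, -0.0038, 0, 0, 1.0, -0.0027, -0.0057, 0, 0, 1.0, -0.0037, -0.0075, 0, 0]
```

Call:
apply_moves(plan=[1,-0.0009,-0.0019,0,0,1,-0.0018,-0.0038,0,0,1,-0.0027,-0.0057,0,0,1,-0.0037,-0.0075,0,0])

```text
clock: 9.43
position: [558.9, 197.4, 103.7]
ee_rot: [-0.174, 0.985, 0.001, 0.001]
contact_force: [-2.6, 5.0, 10.2]
gripper_width: 20.7
```

```bash
python3 crank.py 2 4 6 8
```

```text
t 9.43 th -29.3 q 175.5 cmdq 176.4 r 59.70 cmd-meas [-0.2 -1. ] Frad -4.7 Ftan -3.1 Fz 10.2 |w| 20.7 z 103.7 vmax 0.04
[1.0, -0.0011, -0.0018, 0, 0, 1.0, -0.0023, -0.0035, 0, 0, 1.0, -0.0035, -0.0052, 0, 0, 1.0, -0.0047, -0.0069, 0, 0]
```

Call:
apply_moves(plan=[1,-0.0011,-0.0018,0,0,1,-0.0023,-0.0035,0,0,1,-0.0035,-0.0052,0,0,1,-0.0047,-0.0069,0,0])

```text
clock: 9.77
position: [553.6, 189.5, 103.7]
ee_rot: [-0.174, 0.985, 0.0, -0.0]
contact_force: [-4.1, 4.5, 3.7]
gripper_width: 20.9
```

```bash
python3 crank.py 2 4 6 8
```

```text
t 9.77 th -38.4 q 184.6 cmdq 184.4 r 59.78 cmd-meas [0.4 0. ] Frad -6.1 Ftan -1.0 Fz 3.7 |w| 20.9 z 103.7 vmax 0.06
[1.0, -0.0014, -0.0016, 0, 0, 1.0, -0.0028, -0.0032, 0, 0, 1.0, -0.0042, -0.0047, 0, 0, 1.0, -0.0057, -0.0062, 0, 0]
```

Call:
apply_moves(plan=[1,-0.0014,-0.0016,0,0,1,-0.0028,-0.0032,0,0,1,-0.0042,-0.0047,0,0,1,-0.0057,-0.0062,0,0])

```text
clock: 10.1
position: [547.1, 182.4, 103.7]
ee_rot: [-0.173, 0.985, -0.0, -0.001]
contact_force: [-5.7, 1.8, 3.9]
gripper_width: 20.6
```

```bash
python3 crank.py 2 4 6 8
```

```text
t 10.10 th -47.6 q 193.8 cmdq 192.4 r 59.84 cmd-meas [1.2 0.9] Frad -5.2 Ftan 3.1 Fz 3.9 |w| 20.6 z 103.7 vmax 0.07
[1.0, -0.0015, -0.0014, 0, 0, 1.0, -0.0031, -0.0028, 0, 0, 1.0, -0.0047, -0.0041, 0, 0, 1.0, -0.0064, -0.0054, 0, 0]
```

Call:
apply_moves(plan=[1,-0.0015,-0.0014,0,0,1,-0.0031,-0.0028,0,0,1,-0.0047,-0.0041,0,0,1,-0.0064,-0.0054,0,0])

```text
clock: 10.43
position: [540.2, 176.7, 103.7]
ee_rot: [-0.173, 0.985, -0.0, -0.002]
contact_force: [-5.5, 3.3, 7.2]
gripper_width: 20.8
```

```bash
python3 crank.py 2 4 6 8 10 12 14 16
```

```text
t 10.43 th -56.2 q 202.4 cmdq 200.4 r 60.02 cmd-meas [1.7 1.2] Frad -5.7 Ftan 2.7 Fz 7.2 |w| 20.8 z 103.7 vmax 0.06
[1.0, -0.0017, -0.0012, 0, 0, 1.0, -0.0035, -0.0023, 0, 0, 1.0, -0.0053, -0.0034, 0, 0, 1.0, -0.0071, -0.0044, 0, 0, 1.0, -0.009, -0.0053, 0, 0, 1.0, -0.0109, -0.0062, 0, 0, 1.0, -0.0128, -0.007, 0, 0, 1.0, -0.0148, -0.0078, 0, 0]
```

Call:
apply_moves(plan=[1,-0.0017,-0.0012,0,0,1,-0.0035,-0.0023,0,0,1,-0.0053,-0.0034,0,0,1,-0.0071,-0.0044,0,0,1,-0.009,-0.0053,0,0,1,-0.0109,-0.0062,0,0,1,-0.0128,-0.007,0,0,1,-0.0148,-0.0078,0,0])

```text
clock: 11.1
position: [527.1, 169.8, 103.6]
ee_rot: [-0.173, 0.985, 0.0, 0.0]
contact_force: [0.1, 3.3, 4.3]
gripper_width: 20.8
```

```bash
python3 crank.py 2 4 6.5 9 11.5 14 16.5 19
```

```text
t 11.10 th -70.4 q 216.6 cmdq 216.4 r 60.26 cmd-meas [0.  0.3] Frad -3.0 Ftan -1.1 Fz 4.3 |w| 20.8 z 103.6 vmax 0.06
[1.0, -0.002, -0.0006, 0, 0, 1.0, -0.004, -0.0012, 0, 0, 1.0, -0.0065, -0.0019, 0, 0, 1.0, -0.0091, -0.0024, 0, 0, 1.0, -0.0116, -0.0029, 0, 0, 1.0, -0.0142, -0.0032, 0, 0, 1.0, -0.0168, -0.0034, 0, 0, 1.0, -0.0195, -0.0035, 0, 0]
```

Call:
apply_moves(plan=[1,-0.002,-0.0006,0,0,1,-0.004,-0.0012,0,0,1,-0.0065,-0.0019,0,0,1,-0.0091,-0.0024,0,0,1,-0.0116,-0.0029,0,0,1,-0.0142,-0.0032,0,0,1,-0.0168,-0.0034,0,0,1,-0.0195,-0.0035,0,0])

```text
clock: 11.77
position: [507.4, 166.2, 103.6]
ee_rot: [-0.174, 0.985, -0.0, 0.0]
contact_force: [1.7, 2.1, 4.2]
gripper_width: 20.9
```

```bash
python3 crank.py 2.5 5 7.5 10 12.5 15 17.5 20
```

```text
t 11.77 th -89.4 q 235.6 cmdq 235.4 r 60.37 cmd-meas [0.2 0.4] Frad -2.1 Ftan -1.7 Fz 4.2 |w| 20.9 z 103.6 vmax 0.07
[1.0, -0.0026, 0, 0, 0, 1.0, -0.0052, 0.0002, 0, 0, 1.0, -0.0078, 0.0004, 0, 0, 1.0, -0.0104, 0.0008, 0, 0, 1.0, -0.013, 0.0012, 0, 0, 1.0, -0.0155, 0.0018, 0, 0, 1.0, -0.018, 0.0025, 0, 0, 1.0, -0.0205, 0.0033, 0, 0]
```

Call:
apply_moves(plan=[1,-0.0026,0,0,0,1,-0.0052,0.0002,0,0,1,-0.0078,0.0004,0,0,1,-0.0104,0.0008,0,0,1,-0.013,0.0012,0,0,1,-0.0155,0.0018,0,0,1,-0.018,0.0025,0,0,1,-0.0205,0.0033,0,0])

```text
clock: 12.43
position: [486.9, 169.5, 103.6]
ee_rot: [-0.174, 0.985, -0.0, 0.0]
contact_force: [1.2, 0.4, 4.8]
gripper_width: 20.6
```

```bash
python3 crank.py 2.5 5 7.5 10 12.5 15 17.5 20
```

```text
t 12.43 th -109.2 q 255.4 cmdq 255.4 r 60.48 cmd-meas [0.2 0.4] Frad -0.7 Ftan -1.0 Fz 4.8 |w| 20.6 z 103.6 vmax 0.06
[1.0, -0.0025, 0.001, 0, 0, 1.0, -0.0049, 0.002, 0, 0, 1.0, -0.0073, 0.0031, 0, 0, 1.0, -0.0096, 0.0043, 0, 0, 1.0, -0.0118, 0.0057, 0, 0, 1.0, -0.014, 0.0071, 0, 0, 1.0, -0.0162, 0.0086, 0, 0, 1.0, -0.0182, 0.0102, 0, 0]
```

Call:
apply_moves(plan=[1,-0.0025,0.001,0,0,1,-0.0049,0.002,0,0,1,-0.0073,0.0031,0,0,1,-0.0096,0.0043,0,0,1,-0.0118,0.0057,0,0,1,-0.014,0.0071,0,0,1,-0.0162,0.0086,0,0,1,-0.0182,0.0102,0,0])

```text
clock: 13.1
position: [468.7, 179.5, 103.6]
ee_rot: [-0.174, 0.985, -0.0, 0.0]
contact_force: [2.8, 0.3, 5.2]
gripper_width: 20.6
```

```bash
python3 crank.py 2.5 5 7.5 10 12.5 15 17.5 20
```

```text
t 13.10 th -129.0 q 275.2 cmdq 275.4 r 60.59 cmd-meas [0.2 0.6] Frad -2.0 Ftan -2.0 Fz 5.2 |w| 20.6 z 103.6 vmax 0.06
[1.0, -0.002, 0.0017, 0, 0, 1.0, -0.0039, 0.0035, 0, 0, 1.0, -0.0058, 0.0054, 0, 0, 1.0, -0.0075, 0.0073, 0, 0, 1.0, -0.0092, 0.0093, 0, 0, 1.0, -0.0108, 0.0114, 0, 0, 1.0, -0.0122, 0.0136, 0, 0, 1.0, -0.0136, 0.0158, 0, 0]
```

Call:
apply_moves(plan=[1,-0.002,0.0017,0,0,1,-0.0039,0.0035,0,0,1,-0.0058,0.0054,0,0,1,-0.0075,0.0073,0,0,1,-0.0092,0.0093,0,0,1,-0.0108,0.0114,0,0,1,-0.0122,0.0136,0,0,1,-0.0136,0.0158,0,0])

```text
clock: 13.77
position: [455.0, 195.1, 103.6]
ee_rot: [-0.174, 0.985, -0.0, -0.0]
contact_force: [1.0, -0.8, 6.5]
gripper_width: 20.7
```

```bash
python3 crank.py 2.5 5 7.5 10 12.5 15 17.5 20
```

```text
t 13.77 th -148.7 q 294.9 cmdq 295.4 r 60.62 cmd-meas [0.3 0.8] Frad -0.4 Ftan -1.2 Fz 6.5 |w| 20.7 z 103.6 vmax 0.07
[1.0, -0.0013, 0.0023, 0, 0, 1.0, -0.0025, 0.0046, 0, 0, 1.0, -0.0036, 0.007, 0, 0, 1.0, -0.0046, 0.0094, 0, 0, 1.0, -0.0055, 0.0119, 0, 0, 1.0, -0.0062, 0.0144, 0, 0, 1.0, -0.0069, 0.0169, 0, 0, 1.0, -0.0074, 0.0195, 0, 0]
```

Call:
apply_moves(plan=[1,-0.0013,0.0023,0,0,1,-0.0025,0.0046,0,0,1,-0.0036,0.007,0,0,1,-0.0046,0.0094,0,0,1,-0.0055,0.0119,0,0,1,-0.0062,0.0144,0,0,1,-0.0069,0.0169,0,0,1,-0.0074,0.0195,0,0])

```text
clock: 14.43
position: [447.5, 214.3, 103.6]
ee_rot: [-0.174, 0.985, -0.001, -0.0]
contact_force: [0.4, -1.1, 5.6]
gripper_width: 20.2
```

```bash
python3 crank.py 2.5 5 7.5 10 12.5 15 17.5 20
```

```text
t 14.43 th -168.3 q 314.5 cmdq 315.4 r 60.59 cmd-meas [0.4 1.1] Frad -0.2 Ftan -1.2 Fz 5.6 |w| 20.2 z 103.6 vmax 0.06
[1.0, -0.0005, 0.0025, 0, 0, 1.0, -0.0008, 0.0051, 0, 0, 1.0, -0.001, 0.0077, 0, 0, 1.0, -0.0011, 0.0104, 0, 0, 1.0, -0.0011, 0.013, 0, 0, 1.0, -0.0009, 0.0156, 0, 0, 1.0, -0.0007, 0.0182, 0, 0, 1.0, -0.0003, 0.0208, 0, 0]
```

Call:
apply_moves(plan=[1,-0.0005,0.0025,0,0,1,-0.0008,0.0051,0,0,1,-0.001,0.0077,0,0,1,-0.0011,0.0104,0,0,1,-0.0011,0.013,0,0,1,-0.0009,0.0156,0,0,1,-0.0007,0.0182,0,0,1,-0.0003,0.0208,0,0])

```text
clock: 15.1
position: [446.9, 234.8, 103.6]
ee_rot: [-0.173, 0.985, -0.001, -0.001]
contact_force: [0.4, -1.5, 7.2]
gripper_width: 21.1
```

```bash
python3 crank.py 2.5 5 7.5 10 12.5 15 17.5 20
```

```text
t 15.10 th 172.2 q 334.0 cmdq 335.4 r 60.47 cmd-meas [0.7 1.4] Frad -0.6 Ftan -1.4 Fz 7.2 |w| 21.1 z 103.6 vmax 0.05
[1.0, 0.0004, 0.0026, 0, 0, 1.0, 0.001, 0.0051, 0, 0, 1.0, 0.0017, 0.0076, 0, 0, 1.0, 0.0025, 0.0101, 0, 0, 1.0, 0.0035, 0.0126, 0, 0, 1.0, 0.0045, 0.015, 0, 0, 1.0, 0.0056, 0.0174, 0, 0, 1.0, 0.0068, 0.0197, 0, 0]
```

Call:
apply_moves(plan=[1,0.0004,0.0026,0,0,1,0.001,0.0051,0,0,1,0.0017,0.0076,0,0,1,0.0025,0.0101,0,0,1,0.0035,0.0126,0,0,1,0.0045,0.015,0,0,1,0.0056,0.0174,0,0,1,0.0068,0.0197,0,0])

```text
clock: 15.77
position: [453.4, 254.5, 103.6]
ee_rot: [-0.173, 0.985, -0.001, -0.001]
contact_force: [-1.5, 0.8, 8.1]
gripper_width: 20.7
```

```bash
python3 crank.py 2.5 5 7.5 10 12.5 15 17.5 20
python3 - <<'E'
import numpy as np
P=np.array([(467.6,272),(483.1,281.6),(507.5,286.3),(531.8,280.7),(551.7,265.7),(563.8,243.9),(566.7,223.8),(566,217.4),(562.9,206),(558.9,197.4),(553.6,189.5),(547.1,182.4),(540.2,176.7),(527.1,169.8),(507.4,166.2),(486.9,169.5),(468.7,179.5),(455,195.1),(447.5,214.3),(446.9,234.8)])
A=np.c_[2*P,np.ones(len(P))];s=np.linalg.lstsq(A,(P**2).sum(1),rcond=None)[0];print(s[:2],np.sqrt(s[2]+s[:2]@s[:2]))
E
```

```text
t 15.77 th 152.4 q 353.8 cmdq 355.4 r 60.29 cmd-meas [1.  1.4] Frad 1.7 Ftan 0.0 Fz 8.1 |w| 20.7 z 103.6 vmax 0.06
[1.0, 0.0014, 0.0022, 0, 0, 1.0, 0.0028, 0.0044, 0, 0, 1.0, 0.0043, 0.0066, 0, 0, 1.0, 0.0059, 0.0086, 0, 0, 1.0, 0.0076, 0.0106, 0, 0, 1.0, 0.0094, 0.0125, 0, 0, 1.0, 0.0113, 0.0144, 0, 0, 1.0, 0.0132, 0.0161, 0, 0]
[506.39458647 226.28724733] 60.05758107086784
```

Call:
apply_moves(plan=[1,0.0014,0.0022,0,0,1,0.0028,0.0044,0,0,1,0.0043,0.0066,0,0,1,0.0059,0.0086,0,0,1,0.0076,0.0106,0,0,1,0.0094,0.0125,0,0,1,0.0113,0.0144,0,0,1,0.0132,0.0161,0,0])

```text
clock: 16.43
position: [466.5, 271.1, 103.6]
ee_rot: [-0.173, 0.985, -0.001, -0.001]
contact_force: [-2.0, 1.8, 7.1]
gripper_width: 20.7
```

```bash
python3 crank.py 2.5 5 7.5 10 12.5 15 17.5 20
```

```text
t 16.43 th 132.2 q 14.0 cmdq 375.4 r 60.06 cmd-meas [1.1 0.9] Frad 2.7 Ftan -0.2 Fz 7.1 |w| 20.7 z 103.6 vmax 0.07
[1.0, 0.002, 0.0017, 0, 0, 1.0, 0.0041, 0.0033, 0, 0, 1.0, 0.0063, 0.0047, 0, 0, 1.0, 0.0085, 0.0061, 0, 0, 1.0, 0.0108, 0.0074, 0, 0, 1.0, 0.0131, 0.0086, 0, 0, 1.0, 0.0155, 0.0097, 0, 0, 1.0, 0.0179, 0.0107, 0, 0]
```

Call:
apply_moves(plan=[1,0.002,0.0017,0,0,1,0.0041,0.0033,0,0,1,0.0063,0.0047,0,0,1,0.0085,0.0061,0,0,1,0.0108,0.0074,0,0,1,0.0131,0.0086,0,0,1,0.0155,0.0097,0,0,1,0.0179,0.0107,0,0])

```text
clock: 17.1
position: [484.6, 282.2, 103.6]
ee_rot: [-0.174, 0.985, -0.0, -0.001]
contact_force: [-0.9, 2.2, 7.2]
gripper_width: 20.6
```

```bash
python3 crank.py 2.5 5 7.5 10 12.5 15 17.5 20
```

```text
t 17.10 th 111.8 q 34.4 cmdq 395.4 r 59.85 cmd-meas [0.9 0.5] Frad 2.4 Ftan -0.0 Fz 7.2 |w| 20.6 z 103.6 vmax 0.08
[1.0, 0.0025, 0.0009, 0, 0, 1.0, 0.005, 0.0016, 0, 0, 1.0, 0.0075, 0.0023, 0, 0, 1.0, 0.0101, 0.0028, 0, 0, 1.0, 0.0126, 0.0033, 0, 0, 1.0, 0.0152, 0.0036, 0, 0, 1.0, 0.0178, 0.0038, 0, 0, 1.0, 0.0205, 0.0039, 0, 0]
```

Call:
apply_moves(plan=[1,0.0025,0.0009,0,0,1,0.005,0.0016,0,0,1,0.0075,0.0023,0,0,1,0.0101,0.0028,0,0,1,0.0126,0.0033,0,0,1,0.0152,0.0036,0,0,1,0.0178,0.0038,0,0,1,0.0205,0.0039,0,0])

```text
clock: 17.77
position: [505.4, 286.3, 103.7]
ee_rot: [-0.174, 0.985, -0.0, -0.0]
contact_force: [-0.9, 1.8, 7.1]
gripper_width: 21.1
```

```bash
python3 crank.py 2.5 5 7.5 10 12.5 15 17.5 20
```

```text
t 17.77 th 91.4 q 54.8 cmdq 415.4 r 59.69 cmd-meas [0.6 0.3] Frad 1.8 Ftan -0.9 Fz 7.1 |w| 21.1 z 103.7 vmax 0.07
[1.0, 0.0026, 0, 0, 0, 1.0, 0.0052, -0.0002, 0, 0, 1.0, 0.0078, -0.0004, 0, 0, 1.0, 0.0104, -0.0008, 0, 0, 1.0, 0.013, -0.0012, 0, 0, 1.0, 0.0155, -0.0018, 0, 0, 1.0, 0.018, -0.0025, 0, 0, 1.0, 0.0205, -0.0033, 0, 0]
```

Call:
apply_moves(plan=[1,0.0026,0,0,0,1,0.0052,-0.0002,0,0,1,0.0078,-0.0004,0,0,1,0.0104,-0.0008,0,0,1,0.013,-0.0012,0,0,1,0.0155,-0.0018,0,0,1,0.018,-0.0025,0,0,1,0.0205,-0.0033,0,0])

```text
clock: 18.43
position: [526.0, 283.0, 103.7]
ee_rot: [-0.174, 0.985, -0.0, -0.0]
contact_force: [-0.7, 2.4, 5.8]
gripper_width: 20.6
```

```bash
python3 crank.py 2.5 5 7.5 10 12.5 15 17.5 20
```

```text
t 18.43 th 71.2 q 75.0 cmdq 435.4 r 59.57 cmd-meas [0.5 0.3] Frad 2.0 Ftan -1.4 Fz 5.8 |w| 20.6 z 103.7 vmax 0.06
[1.0, 0.0025, -0.001, 0, 0, 1.0, 0.0049, -0.002, 0, 0, 1.0, 0.0073, -0.0031, 0, 0, 1.0, 0.0096, -0.0043, 0, 0, 1.0, 0.0118, -0.0057, 0, 0, 1.0, 0.014, -0.0071, 0, 0, 1.0, 0.0162, -0.0086, 0, 0, 1.0, 0.0182, -0.0102, 0, 0]
```

Call:
apply_moves(plan=[1,0.0025,-0.001,0,0,1,0.0049,-0.002,0,0,1,0.0073,-0.0031,0,0,1,0.0096,-0.0043,0,0,1,0.0118,-0.0057,0,0,1,0.014,-0.0071,0,0,1,0.0162,-0.0086,0,0,1,0.0182,-0.0102,0,0])

```text
clock: 19.1
position: [544.3, 272.8, 103.7]
ee_rot: [-0.174, 0.985, -0.0, -0.0]
contact_force: [-0.3, 1.4, 6.2]
gripper_width: 20.7
```

```bash
python3 crank.py 2.5 5 7.5 10 12.5 15 17.5 20
```

```text
t 19.10 th 50.9 q 95.3 cmdq 455.4 r 59.49 cmd-meas [0.4 0.3] Frad 0.9 Ftan -1.1 Fz 6.2 |w| 20.7 z 103.7 vmax 0.05
[1.0, 0.002, -0.0017, 0, 0, 1.0, 0.0039, -0.0035, 0, 0, 1.0, 0.0058, -0.0054, 0, 0, 1.0, 0.0075, -0.0073, 0, 0, 1.0, 0.0092, -0.0093, 0, 0, 1.0, 0.0108, -0.0114, 0, 0, 1.0, 0.0122, -0.0136, 0, 0, 1.0, 0.0136, -0.0158, 0, 0]
```

Call:
apply_moves(plan=[1,0.002,-0.0017,0,0,1,0.0039,-0.0035,0,0,1,0.0058,-0.0054,0,0,1,0.0075,-0.0073,0,0,1,0.0092,-0.0093,0,0,1,0.0108,-0.0114,0,0,1,0.0122,-0.0136,0,0,1,0.0136,-0.0158,0,0])

```text
clock: 19.77
position: [558.0, 256.9, 103.7]
ee_rot: [-0.174, 0.985, -0.0, -0.0]
contact_force: [-0.7, 1.1, 5.5]
gripper_width: 20.9
```

```bash
python3 - <<'E'
import numpy as np
q=[100,129,140,149,155,160,166,175,184,194,202,210,216,220,240];l=[0,0,.2,3.5,5.2,4.2,2.2,1,-.1,-1.2,-1.8,-1.1,-.2,0,0]
a=115.4
x=a+2.3*np.arange(0,50);print(np.round(x+np.interp(x,q,l),1).tolist())
E
python3 crank.py 2.3 4.6 6.9 9.2 11.5 13.8 16.1 18.4
```

```text
[115.4, 117.7, 120.0, 122.3, 124.6, 126.9, 129.2, 131.5, 133.9, 136.2, 138.6, 141.2, 144.3, 147.4, 150.6, 153.7, 156.6, 159.6, 161.6, 163.5, 165.1, 166.7, 168.2, 170.2, 172.2, 174.2, 176.2, 178.2, 180.2, 182.2, 184.3, 186.3, 188.4, 190.4, 192.4, 194.6, 196.7, 198.8, 201.1, 203.6, 206.1, 208.6, 211.2, 213.8, 216.4, 218.8, 221.2, 223.5, 225.8, 228.1]
t 19.77 th 30.6 q 115.6 cmdq 475.4 r 59.46 cmd-meas [0.3 0.4] Frad 0.0 Ftan -1.3 Fz 5.5 |w| 20.9 z 103.7 vmax 0.05
[1.0, 0.0012, -0.0021, 0, 0, 1.0, 0.0023, -0.0042, 0, 0, 1.0, 0.0034, -0.0064, 0, 0, 1.0, 0.0043, -0.0086, 0, 0, 1.0, 0.0051, -0.0109, 0, 0, 1.0, 0.0059, -0.0132, 0, 0, 1.0, 0.0065, -0.0155, 0, 0, 1.0, 0.0071, -0.0178, 0, 0]
```

Call:
apply_moves(plan=[1,0.0012,-0.0021,0,0,1,0.0023,-0.0042,0,0,1,0.0034,-0.0064,0,0,1,0.0043,-0.0086,0,0,1,0.0051,-0.0109,0,0,1,0.0059,-0.0132,0,0,1,0.0065,-0.0155,0,0,1,0.0071,-0.0178,0,0])

```text
clock: 20.43
position: [565.0, 238.9, 103.7]
ee_rot: [-0.174, 0.985, -0.0, -0.0]
contact_force: [0.4, 0.1, 5.8]
gripper_width: 20.4
```

```bash
python3 crank.py 2.4 4.8 7.4 10.5 13.6
```

```text
t 20.43 th 11.9 q 134.3 cmdq 493.8 r 59.52 cmd-meas [0.4 0.6] Frad 0.4 Ftan -0.0 Fz 5.8 |w| 20.4 z 103.7 vmax 0.04
[1.0, 0.0005, -0.0025, 0, 0, 1.0, 0.0009, -0.005, 0, 0, 1.0, 0.0012, -0.0077, 0, 0, 1.0, 0.0014, -0.0109, 0, 0, 1.0, 0.0014, -0.0142, 0, 0]
```

Call:
apply_moves(plan=[1,0.0005,-0.0025,0,0,1,0.0009,-0.005,0,0,1,0.0012,-0.0077,0,0,1,0.0014,-0.0109,0,0,1,0.0014,-0.0142,0,0])

```text
clock: 20.85
position: [566.5, 226.1, 103.7]
ee_rot: [-0.173, 0.985, 0.001, 0.001]
contact_force: [-2.0, 9.9, 5.7]
gripper_width: 20.8
```

```bash
python3 crank.py 3.2 6.3 9.1
```

```text
t 20.85 th -0.5 q 146.7 cmdq 507.4 r 59.74 cmd-meas [ 0.3 -0.8] Frad -2.0 Ftan -9.9 Fz 5.7 |w| 20.8 z 103.7 vmax 0.06
[1.0, -0.0002, -0.0033, 0, 0, 1.0, -0.0005, -0.0065, 0, 0, 1.0, -0.001, -0.0094, 0, 0]
```

Call:
apply_moves(plan=[1,-0.0002,-0.0033,0,0,1,-0.0005,-0.0065,0,0,1,-0.001,-0.0094,0,0])

```text
clock: 21.1
position: [566.2, 220.8, 103.8]
ee_rot: [-0.174, 0.985, 0.004, 0.003]
contact_force: [-1.0, 13.4, 2.9]
gripper_width: 20.5
```

```bash
python3 crank.py 2.7 4.7 6.7
```

```text
t 21.10 th -5.6 q 151.8 cmdq 516.5 r 59.72 cmd-meas [-0.4 -4.9] Frad -2.3 Ftan -13.3 Fz 2.9 |w| 20.5 z 103.8 vmax 0.05
[1.0, -0.0005, -0.0028, 0, 0, 1.0, -0.001, -0.0048, 0, 0, 1.0, -0.0016, -0.0068, 0, 0]
```

Call:
apply_moves(plan=[1,-0.0005,-0.0028,0,0,1,-0.001,-0.0048,0,0,1,-0.0016,-0.0068,0,0])

```text
clock: 21.35
position: [565.4, 215.2, 103.7]
ee_rot: [-0.174, 0.985, 0.005, 0.004]
contact_force: [-0.1, 13.2, 0.6]
gripper_width: 20.8
```

```bash
python3 crank.py 1.7 3.4 5.2
```

```text
t 21.35 th -11.0 q 157.2 cmdq 523.2 r 59.69 cmd-meas [-1.2 -6.1] Frad -2.6 Ftan -13.0 Fz 0.6 |w| 20.8 z 103.7 vmax 0.06
[1.0, -0.0006, -0.0017, 0, 0, 1.0, -0.0012, -0.0034, 0, 0, 1.0, -0.0018, -0.0052, 0, 0]
```

Call:
apply_moves(plan=[1,-0.0006,-0.0017,0,0,1,-0.0012,-0.0034,0,0,1,-0.0018,-0.0052,0,0])

```text
clock: 21.6
position: [562.6, 205.8, 103.7]
ee_rot: [-0.174, 0.985, 0.001, 0.001]
contact_force: [1.0, 5.9, 6.6]
gripper_width: 20.6
```

```bash
python3 crank.py 1.5 3.2 5
```

```text
t 21.60 th -20.4 q 166.6 cmdq 528.4 r 59.55 cmd-meas [-0.2 -1.9] Frad -1.2 Ftan -5.9 Fz 6.6 |w| 20.6 z 103.7 vmax 0.03
[1.0, -0.0007, -0.0014, 0, 0, 1.0, -0.0014, -0.003, 0, 0, 1.0, -0.0022, -0.0047, 0, 0]
```

Call:
apply_moves(plan=[1,-0.0008,-0.0017,0,0,1,-0.0017,-0.0035,0,0,1,-0.0026,-0.0053,0,0,1,-0.0036,-0.0071,0,0])

```text
clock: 21.93
position: [558.8, 197.5, 103.7]
ee_rot: [-0.174, 0.985, 0.001, 0.001]
contact_force: [1.3, 3.6, 0.1]
gripper_width: 20.8
```

```bash
python3 - <<'E'
import json,numpy as np
s=json.load(open('crank.json'));c=np.array(s['cmd'])-[-2.2,-4.7]+[-3.6,-7.1]
v=c-np.array(s['C']);s['cmd']=c.tolist();s['q']=360+(146.2-np.degrees(np.arctan2(v[1],v[0])))%360;json.dump(s,open('crank.json','w'))
E
python3 crank.py 2 4 6 8
```

```text
t 21.93 th -29.2 q 175.4 cmdq 536.0 r 59.53 cmd-meas [ 0.  -0.7] Frad -0.6 Ftan -3.8 Fz 0.1 |w| 20.8 z 103.7 vmax 0.06
[1.0, -0.001, -0.0018, 0, 0, 1.0, -0.0022, -0.0036, 0, 0, 1.0, -0.0033, -0.0053, 0, 0, 1.0, -0.0046, -0.007, 0, 0]
```

Call:
apply_moves(plan=[1,-0.001,-0.0018,0,0,1,-0.0022,-0.0036,0,0,1,-0.0033,-0.0053,0,0,1,-0.0046,-0.007,0,0])

```text
clock: 22.27
position: [553.2, 189.1, 103.7]
ee_rot: [-0.174, 0.985, -0.0, -0.001]
contact_force: [-2.4, 1.7, 13.1]
gripper_width: 21.1
```

```bash
python3 crank.py 2 4 6 8
```

```text
t 22.27 th -39.0 q 185.2 cmdq 544.0 r 59.69 cmd-meas [1.  0.7] Frad -2.9 Ftan 0.2 Fz 13.1 |w| 21.1 z 103.7 vmax 0.05
[1.0, -0.0013, -0.0016, 0, 0, 1.0, -0.0027, -0.0032, 0, 0, 1.0, -0.0041, -0.0047, 0, 0, 1.0, -0.0056, -0.0062, 0, 0]
```

Call:
apply_moves(plan=[1,-0.0013,-0.0016,0,0,1,-0.0027,-0.0032,0,0,1,-0.0041,-0.0047,0,0,1,-0.0056,-0.0062,0,0])

```text
clock: 22.6
position: [546.6, 181.9, 103.6]
ee_rot: [-0.173, 0.985, -0.001, -0.002]
contact_force: [-2.8, 1.0, 5.4]
gripper_width: 21.0
```

```bash
python3 crank.py 2 4 6.2 8.4
```

```text
t 22.60 th -48.3 q 194.5 cmdq 552.0 r 59.80 cmd-meas [2.  1.7] Frad -2.6 Ftan 1.4 Fz 5.4 |w| 21.0 z 103.6 vmax 0.07
[1.0, -0.0015, -0.0015, 0, 0, 1.0, -0.0031, -0.0028, 0, 0, 1.0, -0.0049, -0.0043, 0, 0, 1.0, -0.0067, -0.0057, 0, 0]
```

Call:
apply_moves(plan=[1,-0.0015,-0.0015,0,0,1,-0.0031,-0.0028,0,0,1,-0.0049,-0.0043,0,0,1,-0.0067,-0.0057,0,0])

```text
clock: 22.93
position: [539.2, 176.1, 103.6]
ee_rot: [-0.173, 0.985, -0.001, -0.003]
contact_force: [-4.9, 1.8, 7.3]
gripper_width: 20.7
```

```bash
python3 crank.py 2.4 4.8 7.3 9.8 12.3 14.8 17.3 19.7
```

```text
t 22.93 th -57.4 q 203.6 cmdq 560.4 r 60.01 cmd-meas [2.7 1.8] Frad -4.2 Ftan 3.2 Fz 7.3 |w| 20.7 z 103.6 vmax 0.07
[1.0, -0.0021, -0.0014, 0, 0, 1.0, -0.0042, -0.0027, 0, 0, 1.0, -0.0065, -0.004, 0, 0, 1.0, -0.0088, -0.0052, 0, 0, 1.0, -0.0112, -0.0063, 0, 0, 1.0, -0.0136, -0.0073, 0, 0, 1.0, -0.0161, -0.0082, 0, 0, 1.0, -0.0185, -0.009, 0, 0]
```

Call:
apply_moves(plan=[1,-0.0021,-0.0014,0,0,1,-0.0042,-0.0027,0,0,1,-0.0065,-0.004,0,0,1,-0.0088,-0.0052,0,0,1,-0.0112,-0.0063,0,0,1,-0.0136,-0.0073,0,0,1,-0.0161,-0.0082,0,0,1,-0.0185,-0.009,0,0])

```text
clock: 23.6
position: [522.9, 168.5, 103.6]
ee_rot: [-0.174, 0.985, 0.0, 0.0]
contact_force: [0.6, 3.0, 5.5]
gripper_width: 20.7
```

```bash
python3 crank.py 2.5 5 7.5 10 12.5 15 17.5 20
```

```text
t 23.60 th -74.5 q 220.7 cmdq 580.1 r 60.28 cmd-meas [0.5 0.4] Frad -2.7 Ftan -1.4 Fz 5.5 |w| 20.7 z 103.6 vmax 0.07
[1.0, -0.0025, -0.0006, 0, 0, 1.0, -0.0051, -0.0012, 0, 0, 1.0, -0.0076, -0.0016, 0, 0, 1.0, -0.0102, -0.002, 0, 0, 1.0, -0.0128, -0.0022, 0, 0, 1.0, -0.0155, -0.0023, 0, 0, 1.0, -0.0181, -0.0023, 0, 0, 1.0, -0.0207, -0.0022, 0, 0]
```

Call:
apply_moves(plan=[1,-0.0025,-0.0006,0,0,1,-0.0051,-0.0012,0,0,1,-0.0076,-0.0016,0,0,1,-0.0102,-0.002,0,0,1,-0.0128,-0.0022,0,0,1,-0.0155,-0.0023,0,0,1,-0.0181,-0.0023,0,0,1,-0.0207,-0.0022,0,0])

```text
clock: 24.27
position: [502.5, 166.3, 103.6]
ee_rot: [-0.174, 0.985, -0.0, 0.0]
contact_force: [1.0, 2.1, 4.8]
gripper_width: 20.5
```

```bash
python3 crank.py 2.5 5 7.5 10 12.5 15 17.5 20
```

```text
t 24.27 th -94.0 q 240.2 cmdq 600.1 r 60.44 cmd-meas [0.2 0.4] Frad -2.1 Ftan -0.8 Fz 4.8 |w| 20.5 z 103.6 vmax 0.07
[1.0, -0.0026, 0.0003, 0, 0, 1.0, -0.0052, 0.0006, 0, 0, 1.0, -0.0078, 0.0011, 0, 0, 1.0, -0.0103, 0.0017, 0, 0, 1.0, -0.0129, 0.0023, 0, 0, 1.0, -0.0154, 0.0031, 0, 0, 1.0, -0.0178, 0.004, 0, 0, 1.0, -0.0202, 0.0051, 0, 0]
```

Call:
apply_moves(plan=[1,-0.0026,0.0003,0,0,1,-0.0052,0.0006,0,0,1,-0.0078,0.0011,0,0,1,-0.0103,0.0017,0,0,1,-0.0129,0.0023,0,0,1,-0.0154,0.0031,0,0,1,-0.0178,0.004,0,0,1,-0.0202,0.0051,0,0])

```text
clock: 24.93
position: [482.3, 171.2, 103.6]
ee_rot: [-0.174, 0.985, -0.0, 0.0]
contact_force: [1.8, 0.8, 4.9]
gripper_width: 20.7
```

```bash
python3 crank.py 2.5 5 7.5 10 12.5 15 17.5 20
```

```text
t 24.93 th -113.8 q 260.0 cmdq 620.1 r 60.53 cmd-meas [0.2 0.6] Frad -1.4 Ftan -1.4 Fz 4.9 |w| 20.7 z 103.6 vmax 0.06
[1.0, -0.0024, 0.0011, 0, 0, 1.0, -0.0047, 0.0023, 0, 0, 1.0, -0.007, 0.0036, 0, 0, 1.0, -0.0092, 0.005, 0, 0, 1.0, -0.0113, 0.0065, 0, 0, 1.0, -0.0134, 0.0081, 0, 0, 1.0, -0.0154, 0.0098, 0, 0, 1.0, -0.0173, 0.0116, 0, 0]
```

Call:
apply_moves(plan=[1,-0.0024,0.0011,0,0,1,-0.0047,0.0023,0,0,1,-0.007,0.0036,0,0,1,-0.0092,0.005,0,0,1,-0.0113,0.0065,0,0,1,-0.0134,0.0081,0,0,1,-0.0154,0.0098,0,0,1,-0.0173,0.0116,0,0])

```text
clock: 25.6
position: [465.1, 182.7, 103.6]
ee_rot: [-0.174, 0.985, -0.0, 0.0]
contact_force: [2.4, 1.0, 4.5]
gripper_width: 20.3
```

```bash
python3 crank.py 2.5 5 7.5 10 12.5 15 17.5 20
```

```text
t 25.60 th -133.6 q 279.8 cmdq 640.1 r 60.59 cmd-meas [0.1 0.7] Frad -2.4 Ftan -1.1 Fz 4.5 |w| 20.3 z 103.6 vmax 0.07
[1.0, -0.0019, 0.0018, 0, 0, 1.0, -0.0036, 0.0038, 0, 0, 1.0, -0.0053, 0.0058, 0, 0, 1.0, -0.0069, 0.0079, 0, 0, 1.0, -0.0084, 0.01, 0, 0, 1.0, -0.0098, 0.0122, 0, 0, 1.0, -0.0111, 0.0145, 0, 0, 1.0, -0.0123, 0.0168, 0, 0]
```

Call:
apply_moves(plan=[1,-0.0019,0.0018,0,0,1,-0.0036,0.0038,0,0,1,-0.0053,0.0058,0,0,1,-0.0069,0.0079,0,0,1,-0.0084,0.01,0,0,1,-0.0098,0.0122,0,0,1,-0.0111,0.0145,0,0,1,-0.0123,0.0168,0,0])

```text
clock: 26.27
position: [452.7, 199.2, 103.6]
ee_rot: [-0.174, 0.985, -0.001, -0.0]
contact_force: [1.5, 0.3, 5.7]
gripper_width: 20.4
```

```bash
python3 crank.py 2.5 5 7.5 10 12.5 15 17.5 20
```

```text
t 26.27 th -153.2 q 299.4 cmdq 660.1 r 60.62 cmd-meas [0.2 1. ] Frad -1.4 Ftan -0.4 Fz 5.7 |w| 20.4 z 103.6 vmax 0.06
[1.0, -0.0011, 0.0024, 0, 0, 1.0, -0.0021, 0.0048, 0, 0, 1.0, -0.003, 0.0073, 0, 0, 1.0, -0.0038, 0.0098, 0, 0, 1.0, -0.0044, 0.0123, 0, 0, 1.0, -0.005, 0.0149, 0, 0, 1.0, -0.0054, 0.0174, 0, 0, 1.0, -0.0058, 0.02, 0, 0]
```

Call:
apply_moves(plan=[1,-0.0011,0.0024,0,0,1,-0.0021,0.0048,0,0,1,-0.003,0.0073,0,0,1,-0.0038,0.0098,0,0,1,-0.0044,0.0123,0,0,1,-0.005,0.0149,0,0,1,-0.0054,0.0174,0,0,1,-0.0058,0.02,0,0])

```text
clock: 26.93
position: [446.7, 218.9, 103.6]
ee_rot: [-0.174, 0.985, -0.001, -0.001]
contact_force: [1.0, -1.1, 6.1]
gripper_width: 20.6
```

```bash
python3 crank.py 2.5 5 7.5 10 12.5 15 17 19
```

```text
t 26.93 th -172.7 q 318.9 cmdq 680.1 r 60.57 cmd-meas [0.4 1.3] Frad -0.8 Ftan -1.3 Fz 6.1 |w| 20.6 z 103.6 vmax 0.06
[1.0, -0.0002, 0.0026, 0, 0, 1.0, -0.0003, 0.0053, 0, 0, 1.0, -0.0003, 0.0079, 0, 0, 1.0, -0.0002, 0.0105, 0, 0, 1.0, 0.0001, 0.0131, 0, 0, 1.0, 0.0004, 0.0157, 0, 0, 1.0, 0.0008, 0.0178, 0, 0, 1.0, 0.0012, 0.0198, 0, 0]
```

Call:
apply_moves(plan=[1,-0.0002,0.0026,0,0,1,-0.0003,0.0053,0,0,1,-0.0003,0.0079,0,0,1,-0.0002,0.0105,0,0,1,0.0001,0.0131,0,0,1,0.0004,0.0157,0,0,1,0.0008,0.0178,0,0,1,0.0012,0.0198,0,0])

```text
clock: 27.6
position: [447.5, 238.4, 103.6]
ee_rot: [-0.173, 0.985, -0.001, -0.001]
contact_force: [-0.8, -1.0, 8.2]
gripper_width: 20.3
```

```bash
python3 crank.py 2.5 5 7.5 10 12.5 15 17 18.5
```

```text
t 27.60 th 168.8 q 337.4 cmdq 699.1 r 60.47 cmd-meas [0.8 1.6] Frad 0.6 Ftan -1.2 Fz 8.2 |w| 20.3 z 103.6 vmax 0.04
[1.0, 0.0007, 0.0025, 0, 0, 1.0, 0.0014, 0.0051, 0, 0, 1.0, 0.0023, 0.0075, 0, 0, 1.0, 0.0032, 0.01, 0, 0, 1.0, 0.0043, 0.0124, 0, 0, 1.0, 0.0055, 0.0147, 0, 0, 1.0, 0.0065, 0.0165, 0, 0, 1.0, 0.0073, 0.0179, 0, 0]
```

Call:
apply_moves(plan=[1,0.0007,0.0025,0,0,1,0.0014,0.0051,0,0,1,0.0023,0.0075,0,0,1,0.0032,0.01,0,0,1,0.0043,0.0124,0,0,1,0.0055,0.0147,0,0,1,0.0065,0.0165,0,0,1,0.0073,0.0179,0,0])

```text
clock: 28.27
position: [454.4, 256.4, 103.6]
ee_rot: [-0.173, 0.985, -0.001, -0.001]
contact_force: [-2.5, 0.4, 8.6]
gripper_width: 20.4
```

```bash
python3 crank.py 1.5 3 4.2 4.8 4.8 4.8 4.8
```

```text
t 28.27 th 150.4 q 355.8 cmdq 717.6 r 60.25 cmd-meas [1.2 1.5] Frad 2.3 Ftan -0.8 Fz 8.6 |w| 20.4 z 103.6 vmax 0.04
[1.0, 0.0008, 0.0013, 0, 0, 1.0, 0.0017, 0.0026, 0, 0, 1.0, 0.0024, 0.0036, 0, 0, 1.0, 0.0028, 0.0041, 0, 0, 1.0, 0.0028, 0.0041, 0, 0, 1.0, 0.0028, 0.0041, 0, 0, 1.0, 0.0028, 0.0041, 0, 0]
```

Call:
apply_moves(plan=[1,0.0008,0.0013,0,0,1,0.0015,0.0023,0,0,1,0.0017,0.0026,0,0,1,0.0017,0.0026,0,0,1,0.0017,0.0026,0,0])

```text
clock: 28.68
position: [456.2, 259.1, 103.6]
ee_rot: [-0.173, 0.985, -0.001, -0.001]
contact_force: [-3.0, 0.5, 8.3]
gripper_width: 20.9
```

Run:
```python
from h import *
s=arm.read_state();p=np.array(s['position']);print(s['clock'],p,s['contact_force'],np.abs(s['joint_vel']).max())
v=p[:2]-[506.4,226.3];print('th',np.degrees(np.arctan2(v[1],v[0])))
im=save('wrist','w6.png');np.savez('pics/w6.npz',pos=s['position'],rot=s['ee_rot'],**im)
cv2.imwrite('pics/zw6.png',cv2.resize(im['color'][130:370,150:420,::-1],None,fx=2.5,fy=2.5,interpolation=cv2.INTER_CUBIC))
```

```text
28.6833 [456.15038998 259.1465574  103.59966492] [-2.97267687  0.52159419  8.29167163] 0.0011426519105334017
th 146.82864318010212
```

View pics/zw6.png

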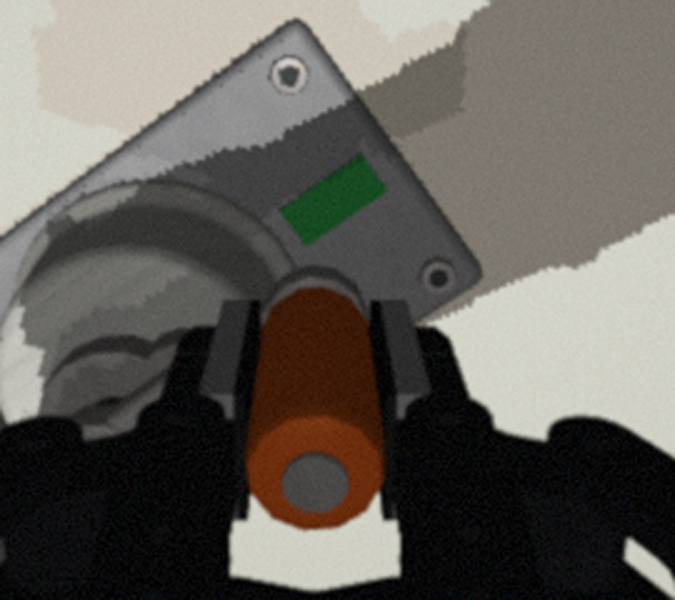

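Call:
apply_moves(plan=[1,0.0004,0.0006,0,0,1,0.0004,0.0006,0,0,1,0.0004,0.0006,0,0,1,0.0004,0.0006,0,0])

```text
clock: 29.07
position: [456.5, 259.7, 103.6]
ee_rot: [-0.173, 0.985, -0.001, -0.001]
contact_force: [-2.6, -0.4, 8.3]
gripper_width: 20.8
```

Call:
apply_moves(plan=[0.3,0,0,0,0,0.2,0,0,0,0,0,0,0,0,0,-0.3,0,0,0,0,-0.3,0,0,0,0,-0.3,0,0,0,0,-0.3,0,0,0,0,-0.3,0,0,0,0])

```text
clock: 29.73
position: [457.5, 260.7, 103.4]
ee_rot: [-0.173, 0.985, -0.0, -0.0]
contact_force: [-0.1, 0.4, -0.0]
gripper_width: 55.3
```

Run:
```python
from h import *
s=arm.read_state();p=np.array(s['position']);print(s['clock'],p,s['contact_force'],s['gripper_width'])
im=save('wrist','w7.png')
```

```text
29.7333 [457.53242569 260.67068856 103.41197509] [-0.09419952  0.37831773 -0.04040779] 55.34760934930443
```

View pics/w7.png

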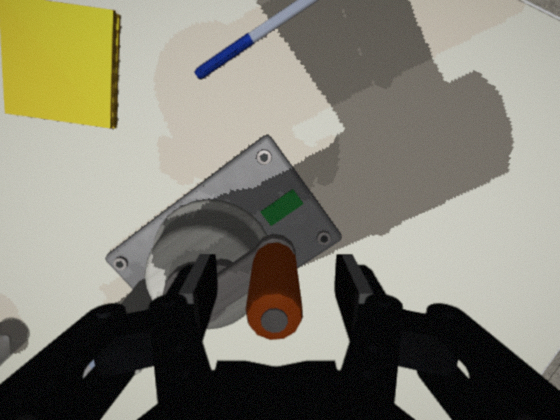

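Released: the knob at (274,318) stands free between the open pads, and contact force is near zero. Next I lift straight up to a viewing height.

Call:
apply_moves(plan=[-0.3,0,0,0.015,0,-0.3,0,0,0.035,0,-0.3,0,0,0.06,0,-0.3,0,0,0.09,0,-0.3,0,0,0.13,0,-0.3,0,0,0.17,0,-0.3,0,0,0.2,0,-0.3,0,0,0.2,0])

```text
clock: 30.45
position: [460.3, 262.4, 311.4]
ee_rot: [-0.174, 0.985, 0.003, 0.007]
contact_force: [-0.4, 0.1, 0.4]
gripper_width: 55.3
```

Call:
apply_moves(plan=[-0.3,0,-0.03,0.02,0,-0.3,0,-0.03,0.02,0,-0.3,0,-0.03,0.02,0,-0.3,0,-0.03,0.02,0,-0.3,0,-0.03,0.02,0])

```text
clock: 30.87
position: [457.2, 230.9, 322.4]
ee_rot: [-0.174, 0.985, -0.0, -0.001]
contact_force: [0.1, 0.4, -0.4]
gripper_width: 55.7
```

Run:
```python
from h import *
s=arm.read_state();print(s['clock'],s['position'])
im=save('wrist','w8.png');np.savez('pics/w8.npz',pos=s['position'],rot=s['ee_rot'],**im)
W=im
print(blobs(W,(0,120,60),(18,255,255),(200,120,400,300)),blobs(W,(40,80,40),(85,255,255),(200,120,400,300)))
b=blobs(W,(40,80,40),(85,255,255),(200,120,400,300))[0][1].astype(int);x,y=b[0]-110,max(b[1]-60,0)
cv2.imwrite('pics/zw8.png',cv2.resize(im['color'][y:y+140,x:x+180,::-1],None,fx=4,fy=4,interpolation=cv2.INTER_CUBIC));print(x,y)
```

```text
30.8667 [457.24842984 230.91894367 322.40550411]
[([293, 186, 20, 19, 240], array([302.3, 195. ])), ([236, 217, 11, 10, 50], array([242.1, 220.6]))] [([288, 161, 22, 18, 197], array([299. , 169.7]))]
189 109
```

View pics/zw8.png

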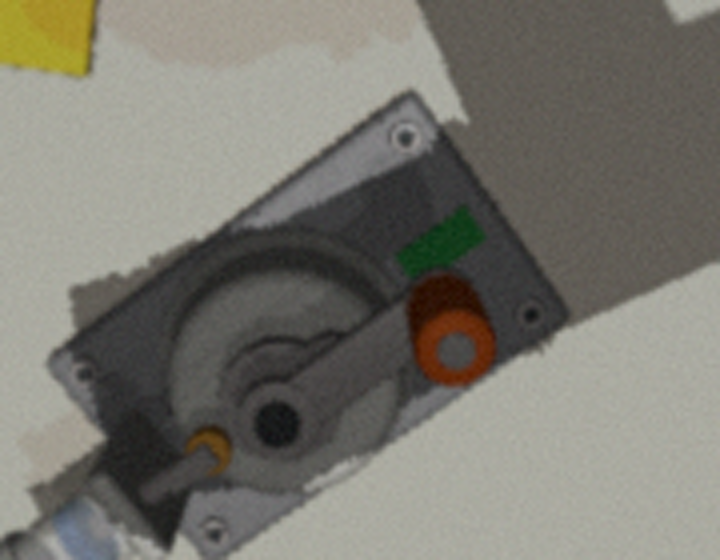

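Run:
```python
from h import *
W=dict(np.load('pics/w8.npz'));W=wristcam(W,W['pos'],W['rot'])
w=lambda x,y:((x+.5)/4-.5+189,(y+.5)/4-.5+109)
f=lambda p,z:plane(W,w(*p),z)[:2]
A=lambda v:np.degrees(np.arctan2(v[1],v[0]))
h=f((278,425),98);k=f((457,348),144)
c=[f(p,12) for p in [(405,137),(531,315),(214,532),(84,373)]]
ax=(A(c[3]-c[0])+A(c[2]-c[1]))/2
print('hub',h,'knob',k,np.linalg.norm(h-k),'yaw',A(c[3]-c[0]),A(c[2]-c[1]),'knob ang',A(k-h),'q',180+ax-A(k-h))
E=[f(p,92) for p in [(300,375),(405,300)]]+[f(p,92) for p in [(330,428),(412,368)]]
print('arm edges',A(E[1]-E[0]))
for n in ['scene','side']: im=save(n,n+'9.png')
```

```text
hub [506.98739785 226.64616364] knob [457.35054911 259.94669552] 59.772419855391725 yaw -33.80570616714602 -34.16821633294745 knob ang 146.14300033837543 q -0.12996158842216232
arm edges 146.38233764989428
```

View pics/scene9.png

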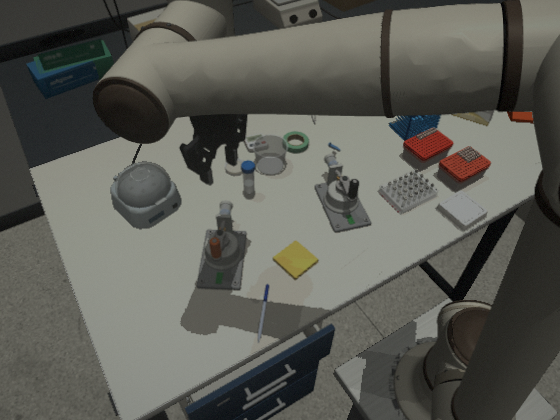

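The crank is at q ≈ 0°, with the knob at (215,245) over the mark. The black knob is still at (353,188) and the gripper is clear.

```bash
python3 -c "
from bench import arm
print(arm.job_done())"
```

```text
the job is handed in; nothing more can be done
None
```

I turned the orange pump's crank clockwise from about +15° through two full strokes to 720°, back over the green mark, and let go there. I then lifted the gripper clear and handed the job in at about 31 s.

**Final position:** The last wrist picture puts the crank within about 0.5° of the mark. The knob, hub and screw-hole measurement gives q ≈ -0.1°, with the knob 59.8 mm from the axis against a nominal 60 mm. The crank arm's edge agrees to within about 0.4°.

**Other checks:** The black knob is at the same pixel in the scene view as at the start. Contact force after release was about 0 N.

**Pace:**
- It was about 0.5–0.6 rad/s overall, but the first heavy point was uneven. I took a picture there with the crank loaded, so it nearly paused at about 149° for 0.05 s or more. It then crept at about 0.3 rad/s and recovered to about 0.6 rad/s.
- The second heavy point was steadier, at roughly 0.35–0.65 rad/s. I saw no kick-back or racing in the readings at the end of each move call.

**Load:** I read up to about 20 N at the heavy points, more than the stated 8 N but far below the limits. The side picture I took at the first heavy point showed no collision.

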